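# Close up the specimen drying pot and start the pump

### The job

Put every blue resin specimen block that is on the bench into the steel drying pot, each lying flat on the pot's floor beside the others, then set the white cover on the pot so that it sits fully seated and level and let go of it. Then press both red clips down over the cover until each snaps over and stays down, and last push the green start button right down through its click and let it come back up. Leave the tape dispenser, the bottle and the slide box where they are.

Things in the scene. Friction and masses are not known exactly. Their poses are not given: they have to be found in the camera images.
- pot: White-based drying pot, fixed. Origin: centre of its underside, at bench height; z up. On a 20 mm base an open round steel pot: inner radius 92, outer 97 mm, flat inner floor at z = 26, rim at z = 75 mm. A red clip at each end of its x axis (clip_near at -x, towards the robot; clip_far at +x). Start button at x = 0, y = -145 mm on a black block 80 x 90 x 26 mm high.
- mount_a: Dark blue resin specimen block 60 x 28 x 28 mm, 90 g, with a bright steel strip in its top face. Origin at its centre, x along the 60 mm length, z up at the start. May be absent.
- mount_b: Same block with a brass strip. May be absent.
- mount_c: Same block with a copper strip. May be absent.
- mount_d: Same block with an aluminium strip. May be absent.
- cover: Loose round white cover, 0.22 kg: disc of radius 98, 7 mm thick; under it an 8 mm deep black plug of radius 87 mm (chamfered, 5 mm play in the pot); on top a black round knob, 36 mm across, 7 to 41 mm above the origin. Origin: centre of the disc's underside; z up. Stands on its plug at first (origin 8 mm up). Seated: origin 75 mm above the pot's origin.
- clip_near (a joint): Clip at the pot's -x end: red tongue, 30 mm wide, pivot at (-150, 0, 92) mm in the pot's frame, free black roller (16 mm across) at its tip 62 mm from the pivot. 0 = open, pointing inward and 0.9 rad up, clear of the cover's way down; 0.9 = closed, level, roller's top at z = 100 mm. Springs back until past 0.78, then snaps to 0.9 and stays. Pushed straight down on the roller: peak about 8 N.
- clip_far (a joint): The same clip at the +x end, pivot at (150, 0, 92) mm in the pot's frame; same values. As a clip closes, its roller goes from 111 mm to 88 mm from the pot's axis and its top from z = 149 to 100 mm, 2 mm clear of the cover. Press on the roller's top or a little outward of it: fingers that come down on its pot side jam.
- clip_near_tip (a point): Middle of the near clip's roller, on its axis.
- clip_far_tip (a point): Middle of the far clip's roller, on its axis.
- start (a joint): Green round start button, 36 mm diameter: 0 = up, grows to 0.008 m when fully down. Snap dome: the force rises from 2 N to a peak of about 10 N near 2.5 mm, then falls to about 3 N at the stop at 8 mm; springs back up when let go.
- start_top (a point): Centre of the start button's top face; 40 mm above the pot's underside when up.
- tape: Bystander: red tape dispenser 130 x 50 x 83 mm. Origin under its centre.
- bottle: Bystander: white bottle, 64 mm diameter, 150 mm tall, blue cap. Origin under its centre.
- slidebox: Bystander: blue slide box 90 x 130 x 35 mm. Origin under its centre.

How it is judged:
By the outcome, as a careful person would: the job done as asked, in the order asked, and still so for the second after the job is handed in, with the robot touching nothing.
Of mount_a, mount_b, mount_c, mount_d only 3 to 4 are there at a start; the rules pass over those that are not, and their reading is None.
At some moment in a run one of mount_a, mount_b, mount_c, mount_d may be knocked a few centimetres aside while the robot is not near it.
Once in a run the grip may slacken for a moment while it holds something.
It also fails if it takes over 210 s, if anything falls off the work surface, if the arm or the gripper's body presses on something with over 40 N, if the wrist force passes 120 N, or if a joint passes its speed limit or range.

### The arm

A 7-joint arm with a two-finger parallel gripper is mounted at the origin on the work surface. World frame = base frame: x ahead of the robot, y to its left, z up, the work surface at z = 0. Lengths are in m, angles in degrees, forces in N, time in s.
With the tool pointing down it reaches from about 0.4 to 0.75 m from the base axis. Payload 19.5 kg.
Tool frame: the origin (TCP) lies at the centre of the arm's flange, where the gripper is bolted on; the fingertips stand 173 mm ahead of it and the grasp point (between the pads) lies 155 mm ahead of it; z points along the fingers, y is the line along which they close (so a half turn about z gives the same grasp; the last joint's range is limited). The gripper opens to 85 mm and grips with 20 to 120 N. Pads are 22 mm wide; open, the fingers measure 114 mm over their backs; the gripper's body (76 mm by 85 mm) begins 54 mm behind the grasp point. The pads swing forward as they close: fully open they stand 13 mm farther back than shut.
Start: joints at [66.022, 40.479, -1.581, 85.061, 1.261, 54.483, -4.326], TCP at [0.212, -0.535, 0.405] pointing down, gripper open.
Joint ranges: [-155.06, 155.06], [-18.47, 123.98], [-90, 86.84], [0, 140.48], [-83.41, 263.41], [0, 116], [-161.91, 161.91]. Speed limits (degrees/s): [108.29, 108.29, 147.25, 147.25, 172.46, 172.46, 172.46].

### API

Orientations are given as [roll, pitch, yaw] about the fixed x, y, z axes, in that order (R = Rz(yaw) Ry(pitch) Rx(roll)).
In Python, from cell import arm gives the robot as it stands.
- The arm moves only by the shell command python3 shift.py [FORCE], which reads ROWS from standard input. ROWS is a JSON list of rows, 1 to 5 of them, each of 7 numbers: a rotation vector rx, ry, rz in units of 4 degrees, then dx, dy, dz in units of 25 mm, then the finger opening in m; each row is the pose to reach, as a shift and turn from the pose commanded when the command began, along the tool's axes at that moment; what a row does not reach only later rows make up. A row lasts 1/10 s, in which the tool goes at most 0.05 m and 8.59 degrees, less where a joint would pass 70% of its speed; a pose out of reach is approached as far as the arm can. The fingers move at their own pace and stop on an object; FORCE is the grip in N (left out, the last holds). Time passes only in rows, so rows that do not move let the fingers close. It prints the time, the measured TCP pose, the force, the opening and the grip force at its end. Input that does not fit is refused with a message, and nothing moves.
- arm.get_obs(): the state, without advancing time (a new reading comes with each control period).
- arm.grab_frame(name): name is "scene" or "side" or "wrist"; returns the picture (480x640x3 uint8, red, green, blue); there is no depth.
- arm.get_calibration(name): a dict with "fx", "fy", "cx", "cy" (pixels), "k1" (the pictures are not rectified: a ray, as slopes to the right and down, at radius r is drawn at 1 + k1 r^2 times it, then the intrinsics apply), "xyz" and "orientation" of the camera in the world. Camera axes: x right, y up, looking along -z (the intrinsics and any distortion apply to the point x, -y, -z); pixel columns grow to the right and rows downward; lengths in m; the calibration is good to about 2 mm. A picture is of the moment at which its call begins: read the wrist's pose just before it. get_calibration takes no time and is no camera call; for the wrist camera it gives the pose at the moment of the call.
- arm.hand_in(): hands the job in; it is judged then, once.
The state is a dict: "clock": time; "q": joint angles; "joint_vel": joint speeds; "tau": joint torques, N m; "tool_pos": TCP position; "ee_rot": TCP orientation; "ft_force": force on the tool from outside, world axes, zero at the start; "moment": the same for the moment, N m; "width": finger opening in m; "grip_force": force on a finger pad.
Only numpy, scipy, OpenCV 4.12 (cv2) and the standard library are available. Lean on these libraries where they do the work, as an engineer would, in place of code of your own. Each camera call takes 0.05 s, during which the arm holds its last target. There are 200 camera calls.

## Working session

There is one attempt and no reset: what is moved stays moved. The work goes in short steps, Python scripts to look and compute and a shell command to move; the robot and the scene stay as the last step left them, time stands still between calls to the robot, and variables do not carry over. Pictures are saved under pics/ and viewed, at most 16 in all, crops included, and the job is handed in when it is done.

```bash
ls; mkdir -p pics; python3 - <<'E'
from cell import arm
import cv2
for n in ["scene","side","wrist"]:
    c=arm.get_calibration(n);print(n,c)
    cv2.imwrite(f"pics/{n}0.png",arm.grab_frame(n)[:,:,::-1])
print(arm.get_obs())
E
```

```text
cell.py
pics
shift.py
scene {'fx': 443.99527584198654, 'fy': 443.99527584198654, 'cx': 316.16382276514986, 'cy': 245.13458090107548, 'k1': -0.07686091531305633, 'xyz': array([ 1.01954588, -0.09921748,  0.81267644]), 'orientation': array([34.63405732, -0.4881815 , 82.04220957])}
side {'fx': 508.6512755718288, 'fy': 508.6512755718288, 'cx': 318.8441441494563, 'cy': 241.54135174575637, 'k1': 0.028086315260063926, 'xyz': array([-0.04104633,  0.57146861,  0.78819879]), 'orientation': array([  49.80792972,   -0.13667714, -135.85933371])}
wrist {'fx': 353.3435485775423, 'fy': 353.3435485775423, 'cx': 323.2131775614732, 'cy': 239.79923189737278, 'k1': 0.01998663234445838, 'xyz': array([ 0.28579386, -0.50526744,  0.37232429]), 'orientation': array([-1.78756644e+01,  4.08128403e-02, -6.83359351e+01])}
{'clock': 0.15, 'q': array([66.01982639, 40.5048382 , -1.58233035, 85.07548481,  1.25970528,
       54.48187727, -4.32581862]), 'joint_vel': array([-0.1055787 , -0.13177979,  0.01654956, -0.07124548,  0.03354819,
       -0.05006707, -0.07572715]), 'tau': array([ 1.41057455e-03, -8.83305430e+01,  1.23530086e+00, -2.36189121e+01,
        1.70975126e-02,  5.36677893e-03, -5.40962697e-05]), 'tool_pos': array([ 0.21157963, -0.53461359,  0.40435513]), 'ee_rot': array([-1.79955086e+02,  4.34801986e-04,  2.15903315e+01]), 'ft_force': array([ 0.49415426, -0.44334961,  0.50542731]), 'moment': array([ 0.03465315,  0.01634523, -0.03001171]), 'grip_force': 0.0, 'width': 0.08573574906429264}
```
View pics/scene0.png

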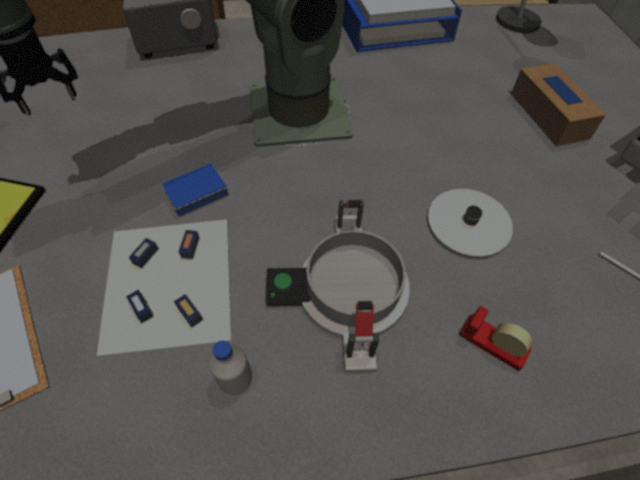

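View pics/side0.png

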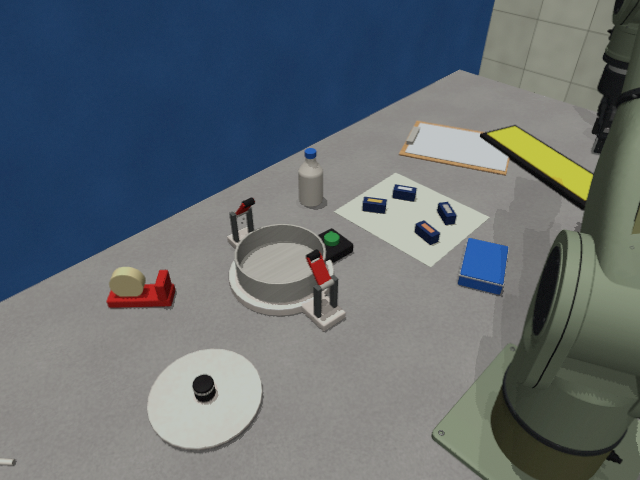

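The scene picture shows the mounts at (143,252), (189,244), (139,305) and (188,310). The pot is at (355,275), the button at (283,281), the cover's knob at (473,214), and the clips at (350,212) and (364,320). The side picture shows the same four mounts at (374,205), (404,192), (447,213) and (427,232), the button at (332,239) and the knob at (204,387).

```bash
cat > h.py <<'E'
import numpy as np, cv2
from scipy.spatial.transform import Rotation as Ro
from scipy.optimize import least_squares, minimize
from cell import arm
def K(c): return np.array([[c['fx'],0,c['cx']],[0,c['fy'],c['cy']],[0,0,1]])
def D(c): return np.array([c['k1'],0,0,0.])
F=np.diag([1.,-1,-1])
def Rw(c): return Ro.from_euler('xyz',c['orientation'],degrees=True).as_matrix()@F
def proj(c,P):
    p=(np.atleast_2d(P)-c['xyz'])@Rw(c)
    return cv2.projectPoints(p.reshape(-1,1,3),np.zeros(3),np.zeros(3),K(c),D(c))[0].reshape(-1,2)
def ray(c,uv):
    n=cv2.undistortPoints(np.array(uv,float).reshape(1,1,2),K(c),D(c)).ravel()
    d=Rw(c)@[*n,1]; return c['xyz'],d/np.linalg.norm(d)
def atz(c,uv,z): o,d=ray(c,uv); return o+d*(z-o[2])/d[2]
def tri(views):
    A=np.zeros((3,3));b=np.zeros(3)
    for c,uv in views:
        o,d=ray(c,uv);M=np.eye(3)-np.outer(d,d);A+=M;b+=M@o
    p=np.linalg.solve(A,b); return p,max(np.linalg.norm(proj(c,p)[0]-uv) for c,uv in views)
def blobs(mask,lo,hi):
    n,l,s,c=cv2.connectedComponentsWithStats(mask.astype(np.uint8))
    return [(l==i,c[i],s[i,4]) for i in range(1,n) if lo<s[i,4]<hi]
def box(x,y,yaw,z0=0,h=.028):
    a=np.array([[sx*.03,sy*.014] for sx,sy in((1,1),(1,-1),(-1,-1),(-1,1))])
    cs,sn=np.cos(yaw),np.sin(yaw); a=a@np.array([[cs,sn],[-sn,cs]])+[x,y]
    return np.vstack([np.c_[a,np.full(4,z0)],np.c_[a,np.full(4,z0+h)]])
def hullmask(c,P,s=4):
    m=np.zeros((480*s,640*s),np.uint8);h=cv2.convexHull(((proj(c,P)+.5)*s).round().astype(np.int32));cv2.fillConvexPoly(m,h,255)
    return cv2.resize(m,(640,480),interpolation=cv2.INTER_AREA)/255.
def pose():
    o=arm.get_obs();return o['tool_pos'],Ro.from_euler('xyz',o['ee_rot'],degrees=True)
def go(target,yaw,tip=None):
    """shift in tool axes to a TCP world target pointing down with yaw (tool y dir = ... )"""
    p,R=pose();T=Ro.from_euler('xyz',[180,0,yaw],degrees=True)
    print('rot',(R.inv()*T).as_rotvec(degrees=True).round(2),'d',R.inv().apply(np.array(target)-p).round(4),'dist',np.linalg.norm(np.array(target)-p).round(3))
E
python3 - <<'E'
import cv2,numpy as np
a=cv2.imread('pics/scene0.png')[190:380,255:420];b=cv2.imread('pics/side0.png')[185:335,215:365]
A=cv2.resize(a,(400,460),interpolation=cv2.INTER_CUBIC);B=cv2.resize(b,(400,400),interpolation=cv2.INTER_CUBIC)
M=np.zeros((460,800,3),np.uint8);M[:,:400]=A;M[:400,400:]=B;cv2.imwrite('pics/mos.png',np.clip(M*1.6,0,255).astype(np.uint8))
from h import *
c={n:arm.get_calibration(n) for n in('scene','side')}
im={n:cv2.imread(f'pics/{n}0.png').astype(int) for n in c}
roi={'scene':(95,215,240,355),'side':(335,170,490,265)}
for n in c:
    x0,y0,x1,y1=roi[n];B_,G,R_=[im[n][:,:,i] for i in range(3)]
    dark=(G<70)
    z=np.zeros(dark.shape,bool);z[y0:y1,x0:x1]=1
    for m,ct,a in blobs(dark&z,40,2500): print(n,ct.round(1),a)
print(tri([(c['scene'],(283,281)),(c['side'],(332,239))]),tri([(c['scene'],(473,211)),(c['side'],(204,381))]))
E
```

```text
scene [189.  245.1] 327
scene [143.8 253.6] 360
scene [140.7 307.5] 307
scene [188.7 311.7] 310
scene [222.6 348.6] 220
side [403.8 193.8] 242
side [374.  205.9] 258
side [446.1 214.3] 233
side [426.6 233.3] 299
side [342.4 247.6] 318
(array([ 0.56485241, -0.09764721,  0.03327033]), np.float64(0.5586911976522944)) (array([0.45193673, 0.34130274, 0.0484842 ]), np.float64(0.311092479186388))
```

View pics/mos.png

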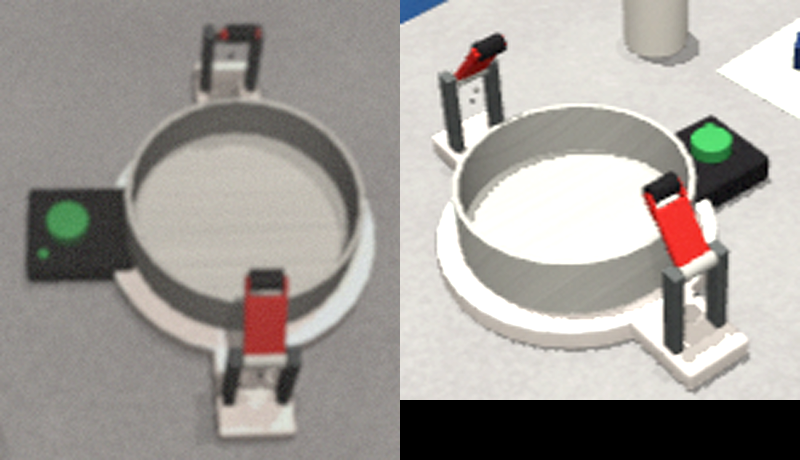

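The crops show both clips open. Far roller centre: scene (364.7,306.5), side (248,202.6). Near roller: scene (353.6,203.6), side (313.6,255). Button: scene (283,281), side (331.5,238). The pot is empty.

```bash
cat > fit.py <<'E'
from h import *
def mounts(im,c,roi,thr=70):
    out={}
    for n in im:
        x0,y0,x1,y1=roi[n];z=np.zeros((480,640),bool);z[y0:y1,x0:x1]=1
        d=cv2.morphologyEx(((im[n][:,:,1]<thr)&z).astype(np.uint8),cv2.MORPH_CLOSE,np.ones((5,5)))
        out[n]=blobs(d,60,3500)
    return out
def fitbox(views,z0=0):
    cs=tri([(c,ct) for c,m,ct in views])
    ms=[cv2.GaussianBlur(m.astype(float),(0,0),1) for c,m,ct in views]
    def f(p): return sum(((cv2.GaussianBlur(hullmask(c,box(*p,z0)),(0,0),1)-m)**2).sum()/m.sum() for (c,_,_),m in zip(views,ms))
    best=None
    for y in np.radians([0,30,60,90,120,150]):
        r=minimize(f,[cs[0][0],cs[0][1],y],method='Nelder-Mead',options=dict(initial_simplex=np.array([cs[0][0],cs[0][1],y])+np.array([[0,0,0],[.008,0,0],[0,.008,0],[0,0,.3]]),maxfev=90,xatol=1e-4,fatol=1e-4))
        if best is None or r.fun<best.fun: best=r
    return best,cs
E
python3 - <<'E'
from fit import *
c={n:arm.get_calibration(n) for n in('scene','side')}
im={n:cv2.imread(f'pics/{n}0.png').astype(int) for n in c}
B=mounts(im,c,{'scene':(95,215,240,330),'side':(358,170,490,265)})
for m,ct,a in B['scene']:
    j=min(B['side'],key=lambda b:tri([(c['scene'],ct),(c['side'],b[1])])[1]+ 1e3*abs(tri([(c['scene'],ct),(c['side'],b[1])])[0][2]-.014))
    r,t=fitbox([(c['scene'],m,ct),(c['side'],j[0],j[1])])
    print(ct.round(),j[1].round(),'tri',t[0].round(4),round(t[1],2),'fit',r.x[:2].round(4),np.degrees(r.x[2]).round(1),round(r.fun,3))
S,E=c['scene'],c['side']
tips=[[-.1115,0,.1406],[.1115,0,.1406],[0,-.145,.040]]
obs={'scene':[(353.6,203.6),(364.7,306.5),(282.8,281)],'side':[(313.6,255.1),(248,202.6),(331.5,238.5)]}
for i in range(3): print('tri',tri([(S,obs['scene'][i]),(E,obs['side'][i])]))
t=np.linspace(0,2*np.pi,180);ring=np.c_[.097*np.cos(t),.097*np.sin(t),0*t+.075]
def f(p):
    R=Ro.from_euler('z',p[2]).as_matrix();T=lambda P:np.array(P)@R.T+[p[0],p[1],0]
    e=[]
    for n in c:
        e+=list((proj(c[n],T(tips))-obs[n]).ravel())
    q=proj(S,T(ring));e+=[q[:,0].min()-307.4,q[:,0].max()-404.7,q[:,1].min()-230.5]
    q=proj(E,T(ring));e+=[q[:,0].min()-234.9,q[:,0].max()-326,q[:,1].min()-224]
    return np.array(e)
r=least_squares(f,[.56,.05,0],loss='soft_l1');print('pot',r.x[:2].round(4),np.degrees(r.x[2]).round(2),f(r.x).round(1))
# cover: fit disc mask
B={}
for n,(x0,y0,x1,y1),s in (('scene',(420,180,525,265),(440,215)),('side',(140,340,275,455),(170,400))):
    z=np.zeros((480,640),bool);z[y0:y1,x0:x1]=1
    m=max(blobs(((im[n].min(2)>(im[n][s[1],s[0]].mean()*.85))&z),300,9e4),key=lambda b:b[2])[0]
    B[n]=cv2.convexHull(np.argwhere(m)[:,::-1].astype(np.int32))[:,0]
    print(n,m.sum(),B[n].min(0),B[n].max(0))
ring=np.vstack([np.c_[.098*np.cos(t),.098*np.sin(t),0*t+z] for z in(.008,.015)])
def g(p):
    e=[]
    for n in B:
        q=proj(c[n],ring+[p[0],p[1],0]);e+=list(q.min(0)-B[n].min(0))+list(q.max(0)-B[n].max(0)-1)
    return np.array(e)
r=least_squares(g,[.45,.34],loss='soft_l1');print('cover',r.x.round(4),g(r.x).round(1))
E
```

```text
[189. 244.] [427. 232.] tri [ 0.4342 -0.2937  0.0135] 0.17 fit [ 0.4342 -0.2933] -13.7 0.133
[143. 253.] [446. 213.] tri [ 0.4437 -0.3923  0.0136] 0.08 fit [ 0.4444 -0.3914] 141.5 0.133
[141. 307.] [404. 193.] tri [ 0.5754 -0.3895  0.0125] 0.97 fit [ 0.5738 -0.3898] 29.4 0.378
[189. 311.] [374. 205.] tri [ 0.5976 -0.2918  0.0127] 0.81 fit [ 0.596  -0.2917] 31.1 0.352
tri (array([0.47117896, 0.05699399, 0.14059224]), np.float64(0.4514713828598751))
tri (array([0.69455451, 0.0336779 , 0.13930027]), np.float64(0.7032617714989239))
tri (array([ 0.56582854, -0.09764993,  0.034444  ]), np.float64(0.3114848651371422))
pot [0.5823 0.0458] -5.85 [-0.3 -0.1 -0.3 -1.4 -0.7 -0.8 -0.6  0.1 -0.5  0.  -0.5 -2.2 -1.6  0.6
 -1.3 -1.3 -0.5 -0.8]
scene 3899 [429 189] [511 255]
side 8117 [147 349] [261 447]
cover [0.4521 0.3439] [-2.5 -0.8  0.2  1.4 -0.6 -1.3  0.2  1.8]
```

Everything checks out: heights are about 14 mm for the blocks, 140 mm for the clip tips and 40 mm for the button. Next I move to a hover above the mounts for a wrist view.

```bash
python3 - <<'E'
from h import *
go([.51,-.35,.40],21.6)
E
```

```text
rot [-0.04  0.   -0.01] d [ 0.3454 -0.0618  0.0044] dist 0.351
```

The manual's scale: shifts go in units of 25 mm and turns go in units of 4 degrees. Converting my numbers, 0.2 m is 8, 0.16 m is 6.4.

```bash
echo '[[0, 0, 0, 1.6, -0.32, 0, 0.085], [0, 0, 0, 3.2, -0.64, 0, 0.085], [0, 0, 0, 4.8, -0.88, 0, 0.085], [0, 0, 0, 6.4, -1.16, 0, 0.085], [0, 0, 0, 8, -1.44, 0, 0.085]]' | python3 shift.py 60; echo '[[0, 0, 0, 1.6, -0.32, 0, 0.085], [0, 0, 0, 3.2, -0.64, 0, 0.085], [0, 0, 0, 4.8, -0.8, 0, 0.085], [0, 0, 0, 5.8, -1.04, 0, 0.085], [0, 0, 0, 5.8, -1.04, 0, 0.085]]' | python3 shift.py
echo '[[0, 0, 0, 0, 0, 0, 0.085], [0, 0, 0, 0, 0, 0, 0.085], [0, 0, 0, 0, 0, 0, 0.085]]' | python3 shift.py
cat > look.py <<'E'
from fit import *
import sys
def look(tag):
    c=arm.get_calibration('wrist');im=arm.grab_frame('wrist')[:,:,::-1].astype(int)
    cv2.imwrite(f'pics/{tag}.png',im.astype(np.uint8));return c,im
E
python3 - <<'E'
from look import *
c,im=look('w1')
for x in [(.4342,-.2933),(.4444,-.3914),(.5738,-.3898),(.596,-.2917)]: print(proj(c,[*x,.014]).round())
E
```

```text
clock: 0.65
tool_pos: [0.3856, -0.4265, 0.4046]
ee_rot: [-180.0, 0.0, 21.6]
ft_force: [0.2, -0.1, -0.4]
width: 0.0848
grip_force: 0.0
clock: 1.15
tool_pos: [0.5122, -0.3473, 0.404]
ee_rot: [-179.9, -0.1, 21.9]
ft_force: [-1.4, -0.8, -0.5]
width: 0.0847
grip_force: 0.0
clock: 1.45
tool_pos: [0.5088, -0.3508, 0.4048]
ee_rot: [180.0, 0.0, 21.5]
ft_force: [0.2, -0.0, -0.6]
width: 0.0855
grip_force: 0.0
[[248. 251.]]
[[336. 273.]]
[[383. 161.]]
[[299. 100.]]
```

View pics/w1.png

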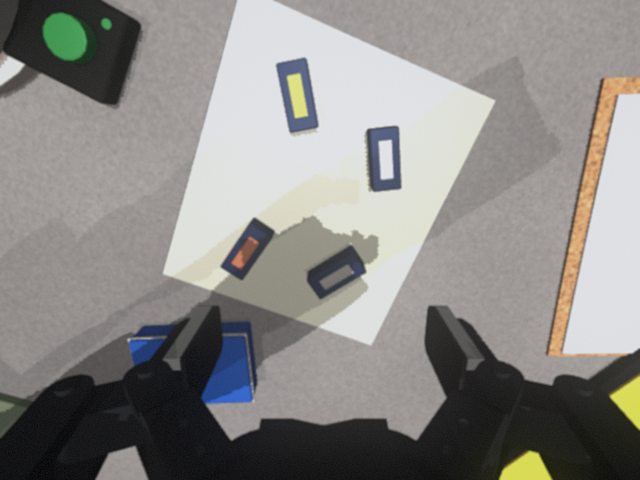

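The wrist view shows all four blocks: brass (298,95), white strip (384,158), copper (247,249) and grey strip (336,272). Fitting them precisely.

```bash
cat >> look.py <<'E'
def wfit(c,im,near,z0=0):
    B,R=im[:,:,0],im[:,:,2]
    k=((B>1.25*R+4)&(im[:,:,1]<130)).astype(np.uint8)
    res=[]
    for m,ct,a in blobs(k,150,9000):
        h=np.zeros((480,640),np.uint8);cv2.fillConvexPoly(h,cv2.convexHull(np.argwhere(m)[:,::-1].astype(np.int32)),1)
        if h.sum()>9000: continue
        p=atz(c,ct,.014+z0)
        for q in near:
            if np.hypot(*(p[:2]-q))<.06:
                ms=cv2.GaussianBlur(h.astype(float),(0,0),1)
                f=lambda s:((cv2.GaussianBlur(hullmask(c,box(*s,z0),2),(0,0),1)-ms)**2).sum()/ms.sum()
                r=min((minimize(f,[p[0],p[1],y],method='Nelder-Mead',options=dict(initial_simplex=np.array([p[0],p[1],y])+np.array([[0,0,0],[.006,0,0],[0,.006,0],[0,0,.3]]),maxfev=80)) for y in np.radians([0,45,90,135])),key=lambda r:r.fun)
                print('box',r.x[:2].round(4),np.degrees(r.x[2]).round(1),'res',round(r.fun,3),'px',ct.round(),a)
                res.append(r.x)
    return res
M0=[(.4342,-.2933),(.4444,-.3914),(.5738,-.3898),(.596,-.2917)]
E
python3 - <<'E'
from look import *
c=arm.get_calibration('wrist');im=cv2.imread('pics/w1.png').astype(int)
r=wfit(c,im,M0)
s=arm.get_calibration('scene');i2=cv2.imread('pics/scene0.png').astype(int)
for uv in [(298,95),(384,158)]:pass
print('scene:');wfit(s,i2,M0)
if r: 
    go([.4444,-.3914,.30],-38.5)
E
```

```text
box [ 0.5985 -0.2901] 211.9 res 0.047 px [297.  94.] 1223
box [ 0.5769 -0.3887] 28.9 res 0.146 px [385. 157.] 1028
box [ 0.4396 -0.294 ] 172.1 res 5.467 px [253. 233.] 191
box [ 0.4076 -0.2834] 169.6 res 3.681 px [231. 259.] 197
scene:
box [ 0.5638 -0.3966] 32.3 res 0.286 px [139. 305.] 169
rot [1.000e-02 1.000e-02 6.002e+01] d [-0.075   0.0142  0.1048] dist 0.13
```

```bash
python3 - <<'E'
from look import *
go([.5985,-.2901,.24],31.9)
E
```

```text
rot [ 0.000e+00  1.000e-02 -1.038e+01] d [ 0.1056 -0.0235  0.1648] dist 0.197
```

To row units: 0.1648 m is 6.592, 0.12 m is 4.8, -10.4 degrees is -2.6.

```bash
echo '[[0, 0, -1.25, 1.2, -0.24, 1.6, 0.085], [0, 0, -2.6, 2.4, -0.48, 3.2, 0.085], [0, 0, -2.6, 3.6, -0.72, 4.8, 0.085], [0, 0, -2.6, 4.224, -0.94, 6.592, 0.085], [0, 0, -2.6, 4.224, -0.94, 6.592, 0.085]]' | python3 shift.py | head -3
echo '[[0, 0, 0, 0, 0, 1.2, 0.085], [0, 0, 0, 0, 0, 2, 0.085], [0, 0, 0, 0, 0, 2.56, 0.085], [0, 0, 0, 0, 0, 2.56, 0.085], [0, 0, 0, 0, 0, 2.56, 0.085]]' | python3 shift.py
echo '[[0, 0, 0, 0, 0, 0, 0.01], [0, 0, 0, 0, 0, 0, 0.01], [0, 0, 0, 0, 0, 0, 0.01], [0, 0, 0, 0, 0, 0, 0.01], [0, 0, 0, 0, 0, 0, 0.01]]' | python3 shift.py 50; echo '[[0, 0, 0, 0, 0, 0, 0.01], [0, 0, 0, 0, 0, 0, 0.01], [0, 0, 0, 0, 0, 0, 0.01]]' | python3 shift.py
```

```text
clock: 2.0
tool_pos: [0.5991, -0.2869, 0.234]
ee_rot: [-179.6, 0.2, 32.1]
clock: 2.5
tool_pos: [0.5992, -0.2899, 0.1773]
ee_rot: [179.9, -0.0, 32.0]
ft_force: [0.7, 0.7, 1.1]
width: 0.0849
grip_force: 0.0
clock: 3.0
tool_pos: [0.5992, -0.2894, 0.1763]
ee_rot: [180.0, -0.0, 32.0]
ft_force: [-1.2, 0.8, 6.6]
width: 0.0271
grip_force: 50.1
clock: 3.3
tool_pos: [0.5992, -0.2894, 0.1763]
ee_rot: [180.0, -0.0, 32.0]
ft_force: [-0.7, -0.4, 5.4]
width: 0.0273
grip_force: 50.1
```

```bash
cat >> h.py <<'E'
POT=np.array([.5823,.0458]);PY=-5.85
def potw(x,y): return POT+Ro.from_euler('z',PY,degrees=True).as_matrix()[:2,:2]@[x,y]
E
python3 - <<'E'
from h import *
for s in [(.032,.034),(-.032,.034),(.032,-.034),(-.032,-.034)]: print(potw(*s).round(4))
go([*potw(.032,.034),.36],84.15)
E
```

```text
[0.6176 0.0764]
[0.5539 0.0829]
[0.6107 0.0087]
[0.547  0.0152]
rot [ 4.000e-02 -1.000e-02 -5.216e+01] d [ 0.2094 -0.3004 -0.1837] dist 0.41
```

```bash
echo '[[0, 0, 0, 0, 0, -1.2, 0.01], [0, 0, 0, 0, 0, -2.8, 0.01], [0, 0, 0, 0, 0, -4.4, 0.01], [0, 0, 0, 0, 0, -6, 0.01], [0, 0, 0, 0, 0, -7.36, 0.01]]' | python3 shift.py | tail -2
echo '[[0, 0, -1.25, 0.8, -1.2, 0, 0.01], [0, 0, -2.5, 1.68, -2.4, 0, 0.01], [0, 0, -4, 2.52, -3.6, 0, 0.01], [0, 0, -5.25, 3.36, -4.8, 0, 0.01], [0, 0, -6.5, 4.2, -6, 0, 0.01]]' | python3 shift.py|tail -2
echo '[[0, 0, -1.25, 1.28, -0.72, 0, 0.01], [0, 0, -2.5, 2.56, -1.44, 0, 0.01], [0, 0, -4, 3.84, -2.12, 0, 0.01], [0, 0, -5.25, 5.12, -2.88, 0, 0.01], [0, 0, -6.5, 6.388, -3.576, 0, 0.01]]' | python3 shift.py
python3 - <<'E'
from look import *
go([*potw(.032,.034),.2037],84.15)
c,im=look('w2')
w=arm.get_obs()['width'];print(w)
E
```

```text
width: 0.027
grip_force: 49.5
width: 0.0272
grip_force: 49.6
clock: 4.8
tool_pos: [0.6173, 0.0779, 0.36]
ee_rot: [-180.0, -0.0, 84.2]
ft_force: [-0.5, -1.0, -1.5]
width: 0.0272
grip_force: 49.6
rot [-0.01 -0.    0.05] d [-0.0015  0.0004  0.1563] dist 0.156
0.027209383117661936
```

View pics/w2.png

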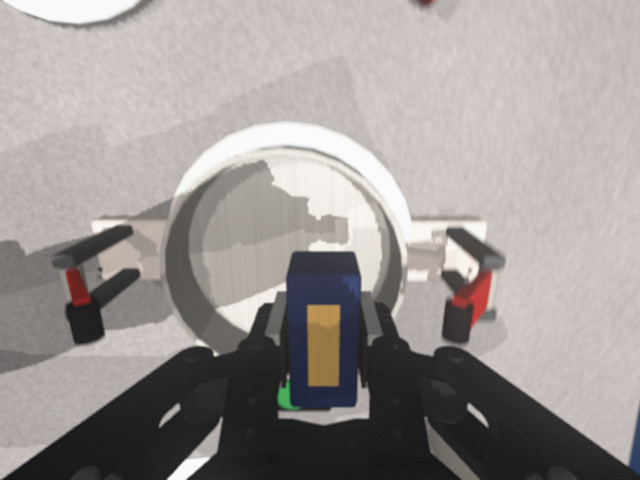

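The brass block is held squarely over the pot, with the rollers at about (86,325) and (457,323). I check the pot pose with these.

```bash
python3 - <<'E'
from look import *
c=arm.get_calibration('wrist')
for s in (-.1115,.1115): print(proj(c,[*potw(s,0),.1406]))
t=np.linspace(0,6.28,200);q=proj(c,np.c_[[potw(.0945*np.cos(a),.0945*np.sin(a)) for a in t],0*t+.075])
print(q.min(0),q.max(0),proj(c,[*potw(-.075,0),.02]))
print(atz(c,(86,325),.1406),atz(c,(457,323),.1406))
E
```

```text
[[ 84.60107704 333.86468909]]
[[453.47569118 337.80168928]]
[160.28782779 166.30183876] [402.7621796  388.18611772] [[208.20849662 261.86204632]]
[0.47391682 0.06300793 0.1406    ] [0.69511324 0.04450701 0.1406    ]
```

```bash
echo '[[0, 0, 0, 0, 0, 0, 0.01], [0, 0, 0, 0, 0, 0, 0.01]]' | python3 shift.py|head -2; python3 - <<'E'
from look import *
c,im=look('w3')
print(pose()[0],c['xyz'],c['orientation'])
V=im.max(2)
B,G,R=im[:,:,0],im[:,:,1],im[:,:,2]
# pot bbox: overlay predicted model for view
o=im.astype(np.uint8).copy()
t=np.linspace(0,6.28,100)
for r,z,col in((.097,.075,(0,0,255)),(.092,.026,(0,255,0))):
    q=proj(c,np.c_[[potw(r*np.cos(a),r*np.sin(a)) for a in t],0*t+z]);cv2.polylines(o,[q.round().astype(np.int32)],True,col,1)
for s in(-1,1):
    q=proj(c,[[*potw(s*.1115,y),.1406] for y in(-.015,.015)]);cv2.polylines(o,[q.round().astype(np.int32)],False,(255,255,0),2)
s=arm.get_calibration('scene');o2=cv2.imread('pics/scene0.png')
for r,z,col in((.097,.075,(0,0,255)),(.092,.026,(0,255,0))):
    q=proj(s,np.c_[[potw(r*np.cos(a),r*np.sin(a)) for a in t],0*t+z]);cv2.polylines(o2,[q.round().astype(np.int32)],True,col,1)
A=cv2.resize(o[100:420,20:520],(500,320));B=cv2.resize(o2[190:380,255:420],(300,345))
Mx=np.zeros((345,800,3),np.uint8);Mx[:320,:500]=A;Mx[:,500:]=B;cv2.imwrite('pics/ov.png',Mx)
E
```

```text
clock: 5.05
tool_pos: [0.6175, 0.0757, 0.3598]
[0.61758917 0.07522051 0.35985668] [0.62684781 0.15432958 0.32779455] [-17.94368874  -0.02832002  -6.00263233]
```

View pics/ov.png

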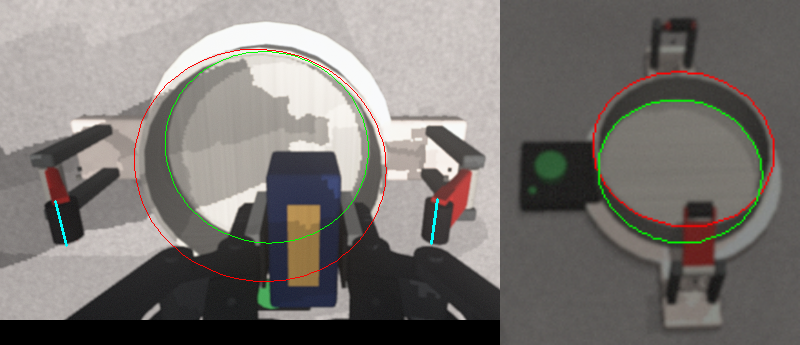

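Settled, the overlay agrees within about 3 px (2 mm), so I nudge the pot to (0.5835, 0.0452). Now placing brass.

```bash
sed -i 's/POT=.*;/POT=np.array([.5835,.0452]);/' h.py
echo '[[0, 0, 0, 0, 0, 1.6, 0.01], [0, 0, 0, 0, 0, 3.2, 0.01], [0, 0, 0, 0, 0, 4.8, 0.01], [0, 0, 0, 0, 0, 5.8, 0.01], [0, 0, 0, 0, 0, 6, 0.01]]' | python3 shift.py|sed -n 2,4p
echo '[[0, 0, 0, 0, 0, 0.12, 0.01], [0, 0, 0, 0, 0, 0.2, 0.01], [0, 0, 0, 0, 0, 0.2, 0.01], [0, 0, 0, 0, 0, 0.2, 0.01]]' | python3 shift.py
```

```text
tool_pos: [0.6169, 0.0752, 0.2073]
ee_rot: [-179.8, 0.1, 83.9]
ft_force: [0.4, -0.2, 0.2]
clock: 6.0
tool_pos: [0.6178, 0.0763, 0.2059]
ee_rot: [179.9, -0.0, 84.0]
ft_force: [-0.4, -0.2, -1.1]
width: 0.0272
grip_force: 55.5
```

To row units: 0.003 m is 0.12, 0.002 m is 0.08.

```bash
echo '[[0, 0, 0, 0, 0, 0.08, 0.01], [0, 0, 0, 0, 0, 0.12, 0.01], [0, 0, 0, 0, 0, 0.12, 0.01]]' | python3 shift.py|sed -n 2,4p
echo '[[0, 0, 0, 0, 0, 0, 0.05], [0, 0, 0, 0, 0, 0, 0.05], [0, 0, 0, 0, 0, 0, 0.05], [0, 0, 0, 0, 0, 0, 0.05], [0, 0, 0, 0, 0, 0, 0.05]]' | python3 shift.py|sed -n 2,5p
echo '[[0, 0, 0, 0, 0, -1.2, 0.05], [0, 0, 0, 0, 0, -2.8, 0.05], [0, 0, 0, 0, 0, -4.4, 0.05], [0, 0, 0, 0, 0, -6, 0.085], [0, 0, 0, 0, 0, -7.2, 0.085]]' | python3 shift.py|sed -n 1,5p
python3 - <<'E'
from h import *
go([.53,-.33,.40],25)
E
```

```text
tool_pos: [0.6176, 0.0763, 0.2023]
ee_rot: [180.0, -0.0, 84.0]
ft_force: [-1.3, -0.2, 6.3]
tool_pos: [0.6175, 0.0763, 0.2019]
ee_rot: [-180.0, -0.0, 84.0]
ft_force: [0.4, -0.4, 0.6]
width: 0.0501
clock: 7.3
tool_pos: [0.6174, 0.0763, 0.3845]
ee_rot: [179.9, -0.0, 84.0]
ft_force: [0.4, -1.1, -1.0]
width: 0.0772
rot [ 0.07 -0.08 58.98] d [-0.4132 -0.0444 -0.0158] dist 0.416
```

To row units: -0.207 m is -8.28, -0.022 m is -0.88, 29.5 degrees is 7.375.

```bash
echo '[[0, 0, 1.5, -1.6, -0.16, -0.16, 0.085], [0, 0, 3, -3.2, -0.36, -0.32, 0.085], [0, 0, 4.5, -4.8, -0.52, -0.48, 0.085], [0, 0, 6, -6.6, -0.72, -0.64, 0.085], [0, 0, 7.375, -8.28, -0.88, -0.64, 0.085]]' | python3 shift.py|sed -n 2,3p
echo '[[0, 0, 1.5, -1.52, 0.66, 0, 0.085], [0, 0, 3, -3.04, 1.32, 0, 0.085], [0, 0, 4.5, -4.56, 2, 0, 0.085], [0, 0, 6, -6.12, 2.64, 0, 0.085], [0, 0, 7.375, -7.628, 3.296, 0, 0.085]]' | python3 shift.py|sed -n 2,3p
echo '[[0, 0, 0, 0, 0, 0, 0.085], [0, 0, 0, 0, 0, 0, 0.085], [0, 0, 0, 0, 0, 0, 0.085]]' | python3 shift.py|sed -n 1,3p
sed -i "s/k=((B>1.25\*R+4)&(im\[:,:,1\]<130))/k=(((B>1.25*R+4)\&(im[:,:,1]<130))|(im[:,:,1]<48))/" look.py
python3 - <<'E'
from look import *
c,im=look('w4');wfit(c,im,M0)
for q in M0: u=proj(c,[*q,.028])[0].astype(int);print(u)
E
```

```text
tool_pos: [0.5733, -0.1291, 0.3985]
ee_rot: [180.0, -0.0, 54.2]
tool_pos: [0.5296, -0.332, 0.398]
ee_rot: [-180.0, 0.0, 24.7]
clock: 8.6
tool_pos: [0.5307, -0.3294, 0.3979]
ee_rot: [-180.0, -0.0, 25.1]
box [ 0.5755 -0.3905] 31.6 res 0.233 px [398. 192.] 937
[252 279]
[341 307]
[398 198]
[316 131]
```

```bash
python3 - <<'E'
from look import *
go([.5762,-.3895,.1765],30)
E
```

```text
rot [-0.03 -0.03 -4.9 ] d [0.0155 0.0739 0.2214] dist 0.234
```

To row units: 0.155 m is 6.2, 0.13 m is 5.2, -5 degrees is -1.25.

```bash
echo '[[0, 0, -1.25, 0.32, 1.48, 0.8, 0.085], [0, 0, -1.25, 0.62, 2.96, 2, 0.085], [0, 0, -1.25, 0.62, 2.96, 3.6, 0.085], [0, 0, -1.25, 0.62, 2.96, 5.2, 0.085], [0, 0, -1.25, 0.62, 2.96, 6.2, 0.085]]' | python3 shift.py|sed -n 2,3p
echo '[[0, 0, 0, 0, 0, 1.2, 0.085], [0, 0, 0, 0, 0, 2.2, 0.085], [0, 0, 0, 0, 0, 2.64, 0.085], [0, 0, 0, 0, 0, 2.64, 0.085], [0, 0, 0, 0, 0, 2.64, 0.01]]' | python3 shift.py|sed -n 2,4p
echo '[[0, 0, 0, 0, 0, 0, 0.01], [0, 0, 0, 0, 0, 0, 0.01], [0, 0, 0, 0, 0, 0, 0.01], [0, 0, 0, 0, 0, 0, 0.01], [0, 0, 0, 0, 0, 0, 0.01]]' | python3 shift.py
echo '[[0, 0, 0, 0, 0, -1.2, 0.01], [0, 0, 0, 0, 0, -2.8, 0.01], [0, 0, 0, 0, 0, -4.4, 0.01], [0, 0, 0, 0, 0, -6, 0.01], [0, 0, 0, 0, 0, -7.36, 0.01]]' | python3 shift.py | tail -5
python3 - <<'E'
from h import *
go([*potw(.032,-.034),.36],84.15)
E
```

```text
tool_pos: [0.5757, -0.3896, 0.2398]
ee_rot: [-179.8, 0.1, 30.1]
tool_pos: [0.5761, -0.3908, 0.1781]
ee_rot: [179.9, -0.0, 30.0]
ft_force: [0.7, -0.7, 0.2]
clock: 10.15
tool_pos: [0.5758, -0.391, 0.1777]
ee_rot: [179.9, -0.0, 30.0]
ft_force: [-0.6, 0.6, 8.1]
width: 0.0275
grip_force: 50.2
tool_pos: [0.5754, -0.3908, 0.3634]
ee_rot: [179.9, -0.0, 30.0]
ft_force: [-0.1, 0.5, -1.6]
width: 0.0271
grip_force: 49.5
rot [  0.08  -0.   -54.16] d [ 0.2309 -0.3273  0.0032] dist 0.401
```

To row units: -0.1637 m is -6.548, 0.1155 m is 4.62, -27 degrees is -6.75.

```bash
echo '[[0, 0, -1.25, 0.92, -1.32, 0, 0.01], [0, 0, -2.75, 1.84, -2.6, 0, 0.01], [0, 0, -4, 2.76, -3.92, 0, 0.01], [0, 0, -5.25, 3.68, -5.24, 0, 0.01], [0, 0, -6.75, 4.62, -6.548, 0, 0.01]]' | python3 shift.py|tail -2
echo '[[0, 0, -1.25, 1.4, -0.76, 0, 0.01], [0, 0, -2.75, 2.8, -1.48, 0, 0.01], [0, 0, -4, 4.24, -2.24, 0, 0.01], [0, 0, -5.25, 5.68, -3, 0, 0.01], [0, 0, -6.8, 7.088, -3.74, 0.12, 0.01]]' | python3 shift.py
echo '[[0, 0, 0, 0, 0, 0, 0.01], [0, 0, 0, 0, 0, 0, 0.01], [0, 0, 0, 0, 0, 0, 0.01]]' | python3 shift.py|sed -n 1,2p
python3 - <<'E'
from h import *
print(arm.get_obs()['width']);go([*potw(.032,-.034),.2035],84.15)
E
```

```text
width: 0.0271
grip_force: 49.6
clock: 11.65
tool_pos: [0.6119, 0.0099, 0.3585]
ee_rot: [180.0, -0.0, 84.4]
ft_force: [-0.2, -0.2, -0.9]
width: 0.027
grip_force: 49.6
clock: 11.95
tool_pos: [0.6119, 0.0072, 0.358]
0.027283522025231682
rot [ 0.    0.04 -0.07] d [ 0.001  -0.0002  0.1545] dist 0.154
```

To row units: 0.15 m is 6, 0.145 m is 5.8.

```bash
echo '[[0, 0, 0, 0, 0, 1.6, 0.01], [0, 0, 0, 0, 0, 3.2, 0.01], [0, 0, 0, 0, 0, 4.8, 0.01], [0, 0, 0, 0, 0, 5.8, 0.01], [0, 0, 0, 0, 0, 6, 0.01]]' | python3 shift.py|sed -n 2,4p
echo '[[0, 0, 0, 0, 0, 0.12, 0.01], [0, 0, 0, 0, 0, 0.16, 0.01], [0, 0, 0, 0, 0, 0.22, 0.01], [0, 0, 0, 0, 0, 0.22, 0.01]]' | python3 shift.py|sed -n 2,5p
echo '[[0, 0, 0, 0, 0, 0, 0.05], [0, 0, 0, 0, 0, 0, 0.05], [0, 0, 0, 0, 0, 0, 0.05], [0, 0, 0, 0, 0, 0, 0.05], [0, 0, 0, 0, 0, 0, 0.05]]' | python3 shift.py|sed -n 2,5p
echo '[[0, 0, 0, 0, 0, -1.2, 0.05], [0, 0, 0, 0, 0, -2.8, 0.05], [0, 0, 0, 0, 0, -4.4, 0.05], [0, 0, 0, 0, 0, -6, 0.085], [0, 0, 0, 0, 0, -7.2, 0.085]]' | python3 shift.py|sed -n 1,5p
python3 - <<'E'
from h import *
go([.44,-.32,.38],15)
E
```

```text
tool_pos: [0.6113, 0.0071, 0.2054]
ee_rot: [-179.8, 0.1, 84.1]
ft_force: [-0.0, 0.0, 0.1]
tool_pos: [0.6123, 0.008, 0.2037]
ee_rot: [179.9, -0.0, 84.2]
ft_force: [-0.4, -0.2, 4.7]
width: 0.0273
tool_pos: [0.612, 0.0082, 0.2025]
ee_rot: [180.0, -0.0, 84.2]
ft_force: [-0.2, 0.7, 2.2]
width: 0.0503
clock: 13.85
tool_pos: [0.6118, 0.0082, 0.385]
ee_rot: [179.9, -0.0, 84.2]
ft_force: [1.0, 0.2, 0.3]
width: 0.0766
rot [ 0.07 -0.08 69.19] d [-0.3439 -0.1377  0.0046] dist 0.37
```

To row units: -0.172 m is -6.88, -0.069 m is -2.76, 34.6 degrees is 8.65.

```bash
echo '[[0, 0, 1.75, -1.36, -0.56, 0, 0.085], [0, 0, 3.5, -2.76, -1.12, 0, 0.085], [0, 0, 5.25, -4.12, -1.64, 0, 0.085], [0, 0, 7, -5.52, -2.2, 0, 0.085], [0, 0, 8.65, -6.88, -2.76, 0, 0.085]]' | python3 shift.py|sed -n 2,3p
echo '[[0, 0, 1.75, -1.44, 0.32, 0, 0.085], [0, 0, 3.5, -2.88, 0.64, 0, 0.085], [0, 0, 5.25, -4.32, 0.96, 0, 0.085], [0, 0, 7, -5.76, 1.32, 0, 0.085], [0, 0, 8.65, -7.24, 1.64, 0, 0.085]]' | python3 shift.py|sed -n 2,3p
echo '[[0, 0, 0, 0, 0, 0, 0.085], [0, 0, 0, 0, 0, 0, 0.085], [0, 0, 0, 0, 0, 0, 0.085]]' | python3 shift.py|sed -n 1,3p
python3 - <<'E'
from look import *
c,im=look('w5');wfit(c,im,M0)
for q in M0[:2]: u=proj(c,[*q,.028])[0].astype(int);print(u,im[u[1]-40:u[1]+41:20,u[0]-40:u[0]+41:20].tolist())
cv2.imwrite('pics/w5b.png',np.clip(im[60:480,60:560]*1.5,0,255).astype(np.uint8))
E
```

```text
tool_pos: [0.525, -0.1572, 0.3825]
ee_rot: [180.0, -0.0, 49.3]
tool_pos: [0.439, -0.3215, 0.3825]
ee_rot: [-180.0, -0.0, 14.7]
clock: 15.15
tool_pos: [0.4403, -0.3196, 0.3823]
ee_rot: [-180.0, -0.0, 15.1]
box [ 0.4342 -0.2913] 167.2 res 0.159 px [295. 208.] 872
box [ 0.4452 -0.3934] 153.2 res 0.424 px [399. 224.] 817
[294 214] [[[227, 227, 226], [228, 227, 225], [228, 228, 226], [212, 224, 226], [221, 227, 225]], [[225, 227, 225], [225, 226, 225], [103, 82, 77], [104, 81, 75], [204, 220, 223]], [[222, 226, 224], [193, 211, 215], [105, 134, 214], [198, 218, 220], [217, 227, 224]], [[197, 215, 218], [104, 95, 94], [80, 62, 58], [138, 151, 154], [137, 149, 151]], [[118, 130, 131], [127, 140, 141], [131, 146, 147], [133, 146, 148], [133, 146, 149]]]
[397 230] [[[204, 221, 223], [218, 228, 225], [217, 227, 224], [216, 227, 224], [217, 228, 225]], [[201, 219, 221], [216, 227, 224], [80, 71, 70], [110, 84, 76], [215, 229, 226]], [[212, 225, 223], [106, 81, 73], [178, 186, 193], [166, 176, 173], [228, 227, 225]], [[136, 149, 152], [75, 64, 62], [222, 227, 225], [228, 228, 226], [226, 227, 225]], [[141, 155, 155], [217, 220, 217], [225, 225, 223], [226, 226, 223], [226, 226, 224]]]
```

View pics/w5b.png

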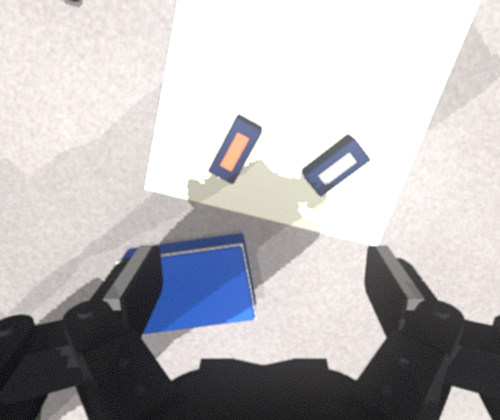

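Copper is at crop (235,150) and the steel block at (336,165), both lying on the paper as expected. Refitting with a better mask.

```bash
sed -i 's/|(im\[:,:,1\]<48))/|(im[:,:,1]<110))/' look.py; python3 - <<'E'
from look import *
c=arm.get_calibration('wrist');im=cv2.imread('pics/w5.png').astype(int)
r=wfit(c,im,M0[:2])
go([.4342,-.2913,.1772],-13.2)
E
```

```text
box [ 0.4363 -0.2919] -13.2 res 0.018 px [296. 209.] 1359
box [ 0.4462 -0.3897] 145.2 res 0.031 px [394. 224.] 1528
rot [-3.000e-02 -1.000e-02  2.832e+01] d [ 0.0014 -0.0287  0.2052] dist 0.207
```

To row units: -0.0276 m is -1.104, 0.0033 m is 0.132, 28.3 degrees is 7.075.

```bash
echo '[[0, 0, 2, 0.12, -1.12, 0.8, 0.085], [0, 0, 4, 0.132, -1.104, 2, 0.085], [0, 0, 6, 0.132, -1.104, 3.6, 0.085], [0, 0, 7.075, 0.132, -1.104, 4.8, 0.085], [0, 0, 7.075, 0.132, -1.104, 5.6, 0.085]]' | python3 shift.py|sed -n 2,3p
echo '[[0, 0, 0, 0, 0, 1.2, 0.085], [0, 0, 0, 0, 0, 2.2, 0.085], [0, 0, 0, 0, 0, 2.6, 0.085], [0, 0, 0, 0, 0, 2.6, 0.085], [0, 0, 0, 0, 0, 2.6, 0.01]]' | python3 shift.py|sed -n 2,4p
echo '[[0, 0, 0, 0, 0, 0, 0.01], [0, 0, 0, 0, 0, 0, 0.01], [0, 0, 0, 0, 0, 0, 0.01], [0, 0, 0, 0, 0, 0, 0.01], [0, 0, 0, 0, 0, 0, 0.01]]' | python3 shift.py
echo '[[0, 0, 0, 0, 0, -1.2, 0.01], [0, 0, 0, 0, 0, -2.8, 0.01], [0, 0, 0, 0, 0, -4.4, 0.01], [0, 0, 0, 0, 0, -6, 0.01], [0, 0, 0, 0, 0, -7.36, 0.01]]' | python3 shift.py | tail -5
python3 - <<'E'
from h import *
go([*potw(-.032,.034),.36],84.15)
E
```

```text
tool_pos: [0.4361, -0.2917, 0.2404]
ee_rot: [-180.0, 0.1, -13.4]
tool_pos: [0.4362, -0.2927, 0.1783]
ee_rot: [180.0, -0.0, -13.3]
ft_force: [-0.0, -0.3, 0.5]
clock: 16.7
tool_pos: [0.4359, -0.2929, 0.1781]
ee_rot: [180.0, -0.0, -13.3]
ft_force: [-0.9, 1.2, 10.9]
width: 0.0271
grip_force: 49.7
tool_pos: [0.4356, -0.2927, 0.3637]
ee_rot: [180.0, -0.1, -13.3]
ft_force: [0.8, -0.7, -0.7]
width: 0.0274
grip_force: 49.7
rot [ 6.000e-02 -3.000e-02 -9.747e+01] d [ 0.03   -0.3925  0.0037] dist 0.394
```

To row units: -0.131 m is -5.24, 0.01 m is 0.4, -32.5 degrees is -8.125.

```bash
echo '[[0, 0, -2, 0.1, -1.32, 0, 0.01], [0, 0, -4, 0.2, -2.64, 0, 0.01], [0, 0, -6, 0.3, -3.92, 0, 0.01], [0, 0, -8.125, 0.4, -5.24, 0, 0.01], [0, 0, -8.125, 0.4, -5.24, 0, 0.01]]' | python3 shift.py|tail -2
echo '[[0, 0, -2, 0.8, -1.04, 0, 0.01], [0, 0, -4, 1.56, -2.08, 0, 0.01], [0, 0, -6, 2.36, -3.16, 0, 0.01], [0, 0, -8.125, 3.152, -4.2, 0, 0.01], [0, 0, -8.125, 3.152, -4.2, 0, 0.01]]' | python3 shift.py|tail -2
echo '[[0, 0, -2, 1.2, -0.44, 0, 0.01], [0, 0, -4, 2.4, -0.92, 0, 0.01], [0, 0, -6, 3.6, -1.36, 0, 0.01], [0, 0, -8.125, 4.912, -1.848, 0, 0.01], [0, 0, -8.125, 4.912, -1.848, 0, 0.01]]' | python3 shift.py|tail -6
echo '[[0, 0, 0, 0, 0, 0, 0.01], [0, 0, 0, 0, 0, 0, 0.01], [0, 0, 0, 0, 0, 0, 0.01]]' | python3 shift.py|sed -n 1,2p
python3 - <<'E'
from h import *
print(arm.get_obs()['width']);go([*potw(-.032,.034),.2043],84.15)
E
```

```text
width: 0.0271
grip_force: 49.8
width: 0.0272
grip_force: 49.8
clock: 18.7
tool_pos: [0.5559, 0.0856, 0.3613]
ee_rot: [-180.0, -0.1, 84.6]
ft_force: [0.2, -0.8, -1.2]
width: 0.0271
grip_force: 49.8
clock: 19.0
tool_pos: [0.5555, 0.0813, 0.3615]
0.027185619834054098
rot [ 0.    0.03 -0.11] d [ 0.001  -0.0004  0.1572] dist 0.157
```

The manual's scale: shifts go in units of 25 mm and turns go in units of 4 degrees. Converting my numbers, 0.152 m is 6.08, 0.147 m is 5.88.

```bash
echo '[[0, 0, 0, 0, 0, 1.6, 0.01], [0, 0, 0, 0.04, 0, 3.2, 0.01], [0, 0, 0, 0.04, 0, 4.8, 0.01], [0, 0, 0, 0.04, 0, 5.88, 0.01], [0, 0, 0, 0.04, 0, 6.08, 0.01]]' | python3 shift.py|sed -n 2,4p
echo '[[0, 0, 0, 0, 0, 0.12, 0.01], [0, 0, 0, 0, 0, 0.16, 0.01], [0, 0, 0, 0, 0, 0.22, 0.01], [0, 0, 0, 0, 0, 0.22, 0.01]]' | python3 shift.py|sed -n 2,5p
echo '[[0, 0, 0, 0, 0, 0, 0.05], [0, 0, 0, 0, 0, 0, 0.05], [0, 0, 0, 0, 0, 0, 0.05], [0, 0, 0, 0, 0, 0, 0.05], [0, 0, 0, 0, 0, 0, 0.05]]' | python3 shift.py|sed -n 2,5p
echo '[[0, 0, 0, 0, 0, -1.2, 0.05], [0, 0, 0, 0, 0, -2.8, 0.05], [0, 0, 0, 0, 0, -4.4, 0.05], [0, 0, 0, 0, 0, -6, 0.085], [0, 0, 0, 0, 0, -7.2, 0.085]]' | python3 shift.py|sed -n 1,5p
python3 - <<'E'
from h import *
go([.43,-.33,.38],15)
E
```

```text
tool_pos: [0.5549, 0.0827, 0.207]
ee_rot: [-179.8, 0.1, 84.1]
ft_force: [-0.8, 0.2, 0.2]
tool_pos: [0.5558, 0.0834, 0.2047]
ee_rot: [179.9, -0.0, 84.2]
ft_force: [0.7, -0.2, -0.1]
width: 0.0269
tool_pos: [0.5556, 0.0834, 0.2039]
ee_rot: [-180.0, -0.0, 84.2]
ft_force: [-0.2, 0.6, 0.1]
width: 0.0499
clock: 20.9
tool_pos: [0.5555, 0.0834, 0.3864]
ee_rot: [179.9, -0.0, 84.2]
ft_force: [-0.1, 0.1, -0.7]
width: 0.0769
rot [ 6.000e-02 -9.000e-02  6.919e+01] d [-0.4239 -0.083   0.006 ] dist 0.432
```

To row units: -0.212 m is -8.48, -0.0415 m is -1.66, 34.6 degrees is 8.65.

```bash
echo '[[0, 0, 1.75, -1.68, -0.32, 0, 0.085], [0, 0, 3.5, -3.36, -0.64, 0, 0.085], [0, 0, 5.25, -5.08, -1, 0, 0.085], [0, 0, 7, -6.8, -1.32, 0, 0.085], [0, 0, 8.65, -8.48, -1.66, 0, 0.085]]' | python3 shift.py|sed -n 2,3p
echo '[[0, 0, 1.75, -1.6, 0.68, 0, 0.085], [0, 0, 3.5, -3.16, 1.36, 0, 0.085], [0, 0, 5.25, -4.76, 2.08, 0, 0.085], [0, 0, 7, -6.32, 2.76, 0, 0.085], [0, 0, 8.65, -7.92, 3.452, 0, 0.085]]' | python3 shift.py|sed -n 2,3p
echo '[[0, 0, 0, 0, 0, 0, 0.085], [0, 0, 0, 0, 0, 0, 0.085], [0, 0, 0, 0, 0, 0, 0.085]]' | python3 shift.py|sed -n 1,3p
python3 - <<'E'
from look import *
c,im=look('w6');r=wfit(c,im,M0[1:2])
for b in r: go([b[0],b[1],.178],(np.degrees(b[2])+90)%180-90)
E
```

```text
tool_pos: [0.4921, -0.1249, 0.3841]
ee_rot: [180.0, -0.0, 49.3]
tool_pos: [0.4295, -0.3315, 0.384]
ee_rot: [-180.0, -0.0, 14.7]
clock: 22.2
tool_pos: [0.4306, -0.3292, 0.3839]
ee_rot: [-180.0, -0.0, 15.1]
box [ 0.446  -0.3898] -35.3 res 0.031 px [387. 212.] 1496
rot [-4.000e-02 -1.000e-02  5.043e+01] d [-0.0011  0.0627  0.2059] dist 0.215
```

```bash
echo '[[0, 0, 2, 0, 1.2, 0.8, 0.085], [0, 0, 4, -0.04, 2.508, 1.6, 0.085], [0, 0, 6, -0.04, 2.508, 2.8, 0.085], [0, 0, 8, -0.04, 2.508, 4, 0.085], [0, 0, 10, -0.04, 2.508, 4.8, 0.085]]' | python3 shift.py|sed -n 2,3p
echo '[[0, 0, 2, 0, 0, 1.2, 0.085], [0, 0, 2.6, 0, 0, 2.2, 0.085], [0, 0, 2.6, 0, 0, 3, 0.085], [0, 0, 2.6, 0, 0, 3.44, 0.085], [0, 0, 2.6, 0, 0, 3.44, 0.085]]' | python3 shift.py|sed -n 2,4p
echo '[[0, 0, 0, 0, 0, 0, 0.01], [0, 0, 0, 0, 0, 0, 0.01], [0, 0, 0, 0, 0, 0, 0.01], [0, 0, 0, 0, 0, 0, 0.01], [0, 0, 0, 0, 0, 0, 0.01]]' | python3 shift.py
echo '[[0, 0, 0, 0, 0, 0, 0.01], [0, 0, 0, 0, 0, -2, 0.01], [0, 0, 0, 0, 0, -4, 0.01], [0, 0, 0, 0, 0, -6, 0.01], [0, 0, 0, 0, 0, -7.36, 0.01]]' | python3 shift.py | tail -5
python3 - <<'E'
from h import *
go([*potw(-.032,-.034),.36],84.15)
E
```

```text
tool_pos: [0.4458, -0.3898, 0.262]
ee_rot: [-180.0, 0.1, -25.2]
tool_pos: [0.4456, -0.3902, 0.177]
ee_rot: [-180.0, 0.1, -35.3]
ft_force: [-0.0, -0.2, 0.5]
clock: 23.75
tool_pos: [0.4456, -0.3909, 0.1785]
ee_rot: [-180.0, -0.0, -35.4]
ft_force: [-1.0, 0.4, 8.9]
width: 0.0269
grip_force: 50.3
tool_pos: [0.4452, -0.3909, 0.3654]
ee_rot: [180.0, -0.2, -35.4]
ft_force: [0.1, 0.6, -1.2]
width: 0.027
grip_force: 49.7
rot [ 1.7000e-01 -8.0000e-02 -1.1957e+02] d [-0.1511 -0.3901  0.0049] dist 0.418
```

To row units: -0.13 m is -5.2, -0.0504 m is -2.016, -39.9 degrees is -9.975.

```bash
echo '[[0, 0, -2, -0.4, -1.04, 0, 0.01], [0, 0, -4, -0.8, -2.08, 0, 0.01], [0, 0, -6, -1.2, -3.12, 0, 0.01], [0, 0, -8, -1.6, -4.16, 0, 0.01], [0, 0, -9.975, -2.016, -5.2, 0, 0.01]]' | python3 shift.py|tail -2
echo '[[0, 0, -2, 0.36, -1.04, 0, 0.01], [0, 0, -4, 0.72, -2.12, 0, 0.01], [0, 0, -6, 1.08, -3.16, 0, 0.01], [0, 0, -8, 1.44, -4.24, 0, 0.01], [0, 0, -9.975, 1.788, -5.28, 0, 0.01]]' | python3 shift.py|tail -2
echo '[[0, 0, -2, 0.96, -0.6, 0, 0.01], [0, 0, -4, 1.92, -1.16, 0, 0.01], [0, 0, -6, 2.84, -1.76, 0, 0.01], [0, 0, -8, 3.8, -2.32, 0, 0.01], [0, 0, -9.975, 4.756, -2.904, 0, 0.01]]' | python3 shift.py|tail -6
echo '[[0, 0, 0, 0, 0, 0, 0.01], [0, 0, 0, 0, 0, 0, 0.01], [0, 0, 0, 0, 0, 0, 0.01]]' | python3 shift.py|sed -n 1,2p
python3 - <<'E'
from h import *
print(arm.get_obs()['width']);go([*potw(-.032,-.034),.2043],84.15)
E
```

```text
width: 0.0267
grip_force: 49.8
width: 0.0272
grip_force: 49.8
clock: 25.75
tool_pos: [0.5482, 0.0155, 0.3622]
ee_rot: [180.0, 0.0, 84.6]
ft_force: [0.4, -0.6, -0.2]
width: 0.0272
grip_force: 49.8
clock: 26.05
tool_pos: [0.548, 0.0135, 0.362]
0.027459351893208275
rot [-0.01  0.04 -0.01] d [1.200e-03 1.000e-04 1.577e-01] dist 0.158
```

```bash
echo '[[0, 0, 0, 0, 0, 1.6, 0.01], [0, 0, 0, 0.04, 0, 3.2, 0.01], [0, 0, 0, 0.04, 0, 4.8, 0.01], [0, 0, 0, 0.04, 0, 5.88, 0.01], [0, 0, 0, 0.04, 0, 6.08, 0.01]]' | python3 shift.py|sed -n 2,4p
echo '[[0, 0, 0, 0, 0, 0.12, 0.01], [0, 0, 0, 0, 0, 0.16, 0.01], [0, 0, 0, 0, 0, 0.24, 0.01], [0, 0, 0, 0, 0, 0.24, 0.01]]' | python3 shift.py|sed -n 2,5p
echo '[[0, 0, 0, 0, 0, 0, 0.05], [0, 0, 0, 0, 0, 0, 0.05], [0, 0, 0, 0, 0, 0, 0.05], [0, 0, 0, 0, 0, 0, 0.05], [0, 0, 0, 0, 0, 0, 0.05]]' | python3 shift.py|sed -n 2,5p
echo '[[0, 0, 0, 0, 0, -1.2, 0.05], [0, 0, 0, 0, 0, -2.8, 0.05], [0, 0, 0, 0, 0, -4.4, 0.05], [0, 0, 0, 0, 0, -6, 0.085], [0, 0, 0, 0, 0, -7.2, 0.085]]' | python3 shift.py|sed -n 1,3p
echo '[[0, 0, 0, -1.2, 0, 0, 0.085], [0, 0, 0, -2.4, 0, -0.4, 0.085], [0, 0, 0, -2.8, 0, -0.4, 0.085], [0, 0, 0, -2.8, 0, -0.4, 0.085], [0, 0, 0, -2.8, 0, -0.4, 0.085]]' | python3 shift.py|sed -n 1,3p
python3 - <<'E'
from look import *
c,im=look('w7')
s=arm.get_calibration('scene')
im2=arm.grab_frame('scene')[:,:,::-1];cv2.imwrite('pics/s7.png',im2)
M=np.zeros((480,800,3),np.uint8);M[:,:500]=im[:,70:570];M[:345,500:]=cv2.resize(im2[190:380,255:420],(300,345));cv2.imwrite('pics/m7.png',M)
go([.5,.2,.40],70)
E
```

```text
tool_pos: [0.5475, 0.0147, 0.2075]
ee_rot: [-179.8, 0.1, 84.2]
ft_force: [0.1, 0.1, 0.7]
tool_pos: [0.5484, 0.0154, 0.2046]
ee_rot: [179.9, -0.0, 84.3]
ft_force: [-0.2, -0.2, -0.5]
width: 0.027
tool_pos: [0.5482, 0.0155, 0.204]
ee_rot: [180.0, -0.0, 84.3]
ft_force: [0.6, 0.2, 0.3]
width: 0.0498
clock: 27.95
tool_pos: [0.5481, 0.0154, 0.3864]
ee_rot: [179.9, -0.0, 84.3]
clock: 28.45
tool_pos: [0.5413, -0.0533, 0.3936]
ee_rot: [-180.0, -0.0, 84.3]
rot [-0.03 -0.03 14.38] d [ 0.2477 -0.066  -0.0062] dist 0.256
```

View pics/m7.png

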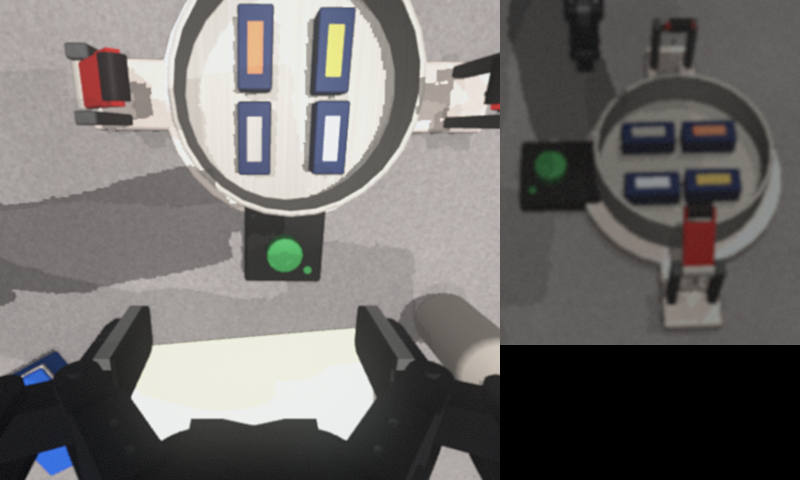

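All four blocks lie flat in the pot, side by side and apart. The pot's rim spans u 233 to 494 with its bottom at v 213, the button is at (355,255) and the near roller at (184,77). I refine the pot pose from both wrist views and head for the cover.

```bash
python3 - <<'E'
from look import *
c=arm.get_calibration('wrist')
t=np.linspace(0,6.28,200)
def f(p):
    R=Ro.from_euler('z',p[2]).as_matrix();T=lambda P:np.array(P)@R.T+[p[0],p[1],0]
    q=proj(c,T(np.c_[.097*np.cos(t),.097*np.sin(t),0*t+.075]))
    b=proj(c,T([[0,-.145,.04],[-.1115,0,.1406]]))
    return np.r_[q[:,0].min()-233,q[:,0].max()-494,q[:,1].max()-213,b[0]-[355,255],(b[1]-[184,77])*.7]
r=least_squares(f,[.58,.045,-.1],loss='soft_l1');print(r.x[:2],np.degrees(r.x[2]),r.fun.round(1))
print(atz(c,(355,255),.04))
E
echo '[[0, 0, 0.75, 2, -0.52, 0, 0.085], [0, 0, 1.5, 4, -1.04, 0, 0.085], [0, 0, 2.25, 6, -1.6, 0, 0.085], [0, 0, 3, 8, -2.12, 0, 0.085], [0, 0, 3.6, 9.908, -2.64, 0, 0.085]]' | python3 shift.py|sed -n 2,3p
echo '[[0, 0, 0, 0, 0, 0, 0.085], [0, 0, 0, 0, 0, 0, 0.085], [0, 0, 0, 0, 0, 0, 0.085]]' | python3 shift.py|sed -n 1,3p
python3 - <<'E'
from look import *
c,im=look('w8');print(proj(c,[.452,.343,.049]))
E
```

```text
[0.58252576 0.04945924] -5.188416813155198 [-0.1  1.8  1.5  0.1 -0.9 -2.8  0. ]
[ 0.56925007 -0.0958378   0.04      ]
tool_pos: [0.5003, 0.1955, 0.3938]
ee_rot: [-180.0, -0.0, 69.8]
clock: 29.35
tool_pos: [0.5014, 0.192, 0.3938]
ee_rot: [-180.0, 0.0, 69.9]
[[198.6448535   64.68832024]]
```

View pics/w8.png

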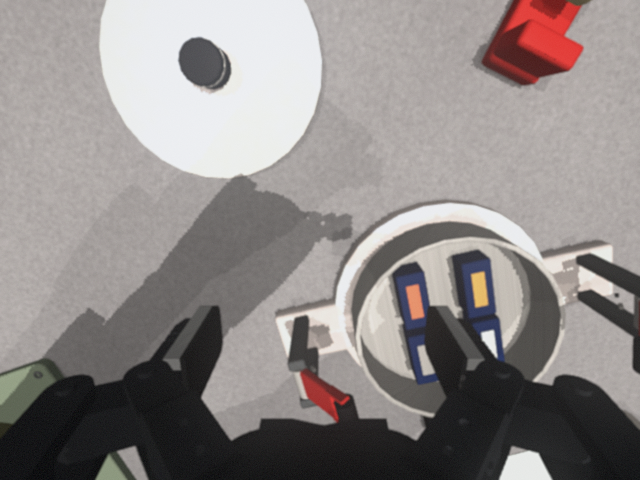

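The knob's top is at (204,61) in the wrist view, the cover disc is centred near (211,65), and the pot still holds the blocks.

```bash
python3 - <<'E'
from look import *
c=arm.get_calibration('wrist');s=arm.get_calibration('scene')
print(atz(c,(204,61),.049), tri([(c,(204,61)),(s,(473,211))]))
go([.456,.342,.30],70)
E
```

```text
[0.45743621 0.34368957 0.049     ] (array([0.45746119, 0.34047441, 0.05416515]), np.float64(3.1657319920441886))
rot [ 0.01  0.02 -0.17] d [ 0.1254 -0.0946  0.0938] dist 0.183
```

To row units: 0.125 m is 5, 0.11 m is 4.4.

```bash
echo '[[0, 0, 0, 1.2, -0.8, 0.4, 0.085], [0, 0, 0, 2.4, -1.6, 0.8, 0.085], [0, 0, 0, 3.6, -2.4, 1.6, 0.085], [0, 0, 0, 4.4, -3.2, 2, 0.085], [0, 0, 0, 5, -3.784, 2.4, 0.085]]' | python3 shift.py|sed -n 2,3p
echo '[[0, 0, 0, 0, 0, 0, 0.085], [0, 0, 0, 0, 0, 0, 0.085], [0, 0, 0, 0, 0, 0, 0.085]]' | python3 shift.py|sed -n 1,3p
python3 - <<'E'
from look import *
c,im=look('w9');p=proj(c,[.4565,.343,.049])[0];print(p)
d=cv2.morphologyEx((im[:,:,1]<90).astype(np.uint8),cv2.MORPH_OPEN,np.ones((3,3)))
for m,ct,a in blobs(d,200,8000):
    if np.hypot(*(ct-p))<90:
        e=cv2.fitEllipse(np.argwhere(m)[:,::-1].astype(np.int32)[cv2.convexHull(np.argwhere(m)[:,::-1].astype(np.int32),returnPoints=False)[:,0]]);ys,xs=np.where(m);print(ct,a,e,xs.min(),xs.max(),ys.min(),ys.max(),atz(c,ct,.045))
w=(im.min(2)>190);b=max(blobs(w,3000,2e5),key=lambda b:b[2]);ys,xs=np.where(b[0]);print('disc',b[1],b[2],xs.min(),xs.max(),ys.min(),ys.max(),atz(c,b[1],.015))
E
```

```text
tool_pos: [0.455, 0.3432, 0.3332]
ee_rot: [-180.0, 0.0, 69.9]
clock: 30.2
tool_pos: [0.4563, 0.3412, 0.3343]
ee_rot: [180.0, -0.0, 69.8]
[321.04755144 234.63176318]
[315.8464443  230.54814349] 1589 ((315.8213806152344, 230.54591369628906), (44.482177734375, 45.31303024291992), 114.29408264160156) 294 338 209 253 [0.45347499 0.34625701 0.045     ]
disc [336.13539354 192.42154265] 27926 204 432 97 322 [0.47685529 0.36292337 0.015     ]
```

View pics/w9.png

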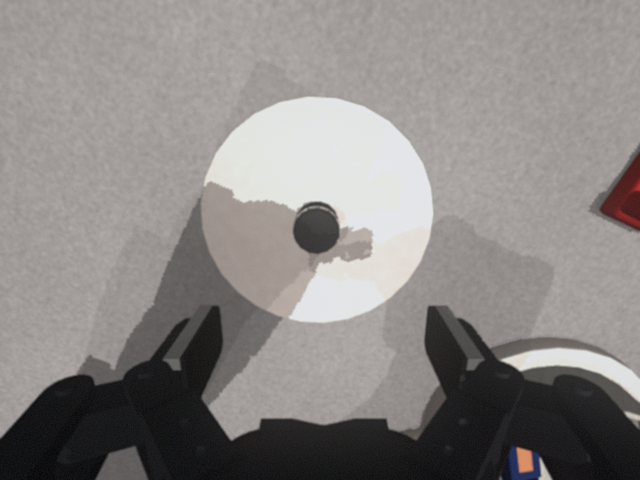

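The disc's bounding box centre is at (318,209), and the knob's top at (316,231).

```bash
python3 - <<'E'
from look import *
c=arm.get_calibration('wrist')
print(atz(c,(316,231),.049),atz(c,(318,209.5),.0125))
t=np.linspace(0,6.28,200)
f=lambda p:(lambda q:np.r_[q.min(0)-[203.5,96.5],q.max(0)-[432.5,322.5]])(proj(c,np.vstack([np.c_[.098*np.cos(t)+p[0],.098*np.sin(t)+p[1],0*t+z] for z in(.008,.015)])))
r=least_squares(f,[.455,.345]);print(r.x,r.fun)
go([.454,.345,.195],70)
E
```

```text
[0.45387403 0.34710625 0.049     ] [0.4576329  0.35426691 0.0125    ]
[0.4542966 0.3448727] [-2.92456469 -0.64691193  2.93740643  1.74403124]
rot [ 0.03 -0.01 -0.22] d [ 0.0026 -0.0034  0.1393] dist 0.139
```

To row units: 0.139 m is 5.56, 0.13 m is 5.2.

```bash
echo '[[0, 0, 0, 0.104, -0.136, 1.6, 0.085], [0, 0, 0, 0.104, -0.136, 3.2, 0.085], [0, 0, 0, 0.104, -0.136, 4.4, 0.085], [0, 0, 0, 0.104, -0.136, 5.2, 0.085], [0, 0, 0, 0.104, -0.136, 5.56, 0.085]]' | python3 shift.py|sed -n 2,4p
echo '[[0, 0, 0, 0, 0, 0, 0.085], [0, 0, 0, 0, 0, 0, 0.02], [0, 0, 0, 0, 0, 0, 0.02], [0, 0, 0, 0, 0, 0, 0.02], [0, 0, 0, 0, 0, 0, 0.02]]' | python3 shift.py 80
echo '[[0, 0, 0, 0, 0, 0, 0.02], [0, 0, 0, 0, 0, 0, 0.02], [0, 0, 0, 0, 0, 0, 0.02]]' | python3 shift.py
echo '[[0, 0, 0, 0, 0, -0.8, 0.02], [0, 0, 0, 0, 0, -2, 0.02], [0, 0, 0, 0, 0, -3.2, 0.02], [0, 0, 0, 0, 0, -4.8, 0.02], [0, 0, 0, 0, 0, -6, 0.02]]' | python3 shift.py
python3 - <<'E'
from look import *
cv2.imwrite('pics/sd.png',arm.grab_frame('side')[:,:,::-1])
go([*potw(0,0),.345],84)
E
```

```text
tool_pos: [0.4534, 0.3452, 0.1936]
ee_rot: [-180.0, 0.1, 69.8]
ft_force: [0.6, -0.2, 0.6]
clock: 31.25
tool_pos: [0.4533, 0.3462, 0.196]
ee_rot: [180.0, -0.1, 69.9]
ft_force: [-2.6, -2.3, 11.2]
width: 0.0342
grip_force: 78.6
clock: 31.55
tool_pos: [0.4533, 0.3461, 0.196]
ee_rot: [180.0, -0.1, 69.9]
ft_force: [-2.2, -1.2, 15.4]
width: 0.0336
grip_force: 78.6
clock: 32.05
tool_pos: [0.453, 0.346, 0.3474]
ee_rot: [180.0, -0.1, 69.9]
ft_force: [1.8, 0.3, -3.5]
width: 0.0341
grip_force: 79.9
rot [  0.22  -0.3  -14.13] d [-0.238   0.2256  0.0057] dist 0.328
```

```bash
echo '[[0, 0, 0, 0, 0, -0.8, 0.02], [0, 0, 0, 0, 0, -1.8, 0.02], [0, 0, 0, 0, 0, -1.8, 0.02], [0, 0, 0, 0, 0, -1.8, 0.02]]' | python3 shift.py|sed -n 2,3p
python3 - <<'E'
from look import *
c,im=look('w10')
p,R=pose();t=np.linspace(0,6.28,240)
# cover in hand: disc outline in tool frame
w=cv2.morphologyEx((im.min(2)>150).astype(np.uint8),cv2.MORPH_OPEN,np.ones((3,3)))
zt=p[2]-.196+.015
pc=proj(c,[p[0],p[1],zt])[0];print('expected centre',pc)
for m,ct,a in sorted(blobs(w,3000,3e5),key=lambda b:-b[2])[:3]: ys,xs=np.where(m);print(ct,a,xs.min(),xs.max(),ys.min(),ys.max())
q=proj(c,np.c_[.098*np.cos(t)+p[0],.098*np.sin(t)+p[1],0*t+zt]);o=im.astype(np.uint8).copy();cv2.polylines(o,[q.round().astype(np.int32)],True,(0,0,255),1)
# pot overlays on w7-like pics: side & scene with candidate centre
sd=cv2.imread('pics/sd.png');cs=arm.get_calibration('side');s7=cv2.imread('pics/s7.png');cc=arm.get_calibration('scene')
def draw(i,k):
    for ctr,col in(((.5825,.0472),(0,0,255)),):
        for r,z in((.097,.075),(.092,.026),(.092,.075)):
            q=proj(k,np.c_[ctr[0]+r*np.cos(t),ctr[1]+r*np.sin(t),0*t+z]);cv2.polylines(i,[(q*16).round().astype(np.int32)],True,col,1,shift=4)
S=4
def crop(i,k,x0,y0,x1,y1,s):
    k=dict(k);b=cv2.resize(i[y0:y1,x0:x1],None,fx=s,fy=s,interpolation=cv2.INTER_CUBIC);b=np.clip(b*1.5,0,255).astype(np.uint8)
    for r,z,col in((.097,.075,(0,0,255)),(.092,.026,(0,200,0))):
        q=(proj(k,np.c_[.5825+r*np.cos(t),.0472+r*np.sin(t),0*t+z])+.5-[x0,y0])*s;cv2.polylines(b,[(q*16).round().astype(np.int32)],True,col,1,shift=4)
    return b
A=crop(s7,cc,300,225,420,325,3.3);B=crop(sd,cs,225,215,345,320,3.3)
M=np.zeros((600,800,3),np.uint8);M[:A.shape[0],:A.shape[1]]=A;M[:B.shape[0],400:400+B.shape[1]]=B[:, :400]
M[360:600,:320]=cv2.resize(o,(320,240));cv2.imwrite('pics/m10.png',M)
E
```

```text
tool_pos: [0.453, 0.346, 0.3898]
ee_rot: [180.0, -0.0, 69.9]
expected centre [320.99288326 302.74568402]
[350.46099167 175.265527  ] 102837 66 639 0 380
[ 83.26487466 337.77106614] 3311 48 116 279 399
```

View pics/m10.png

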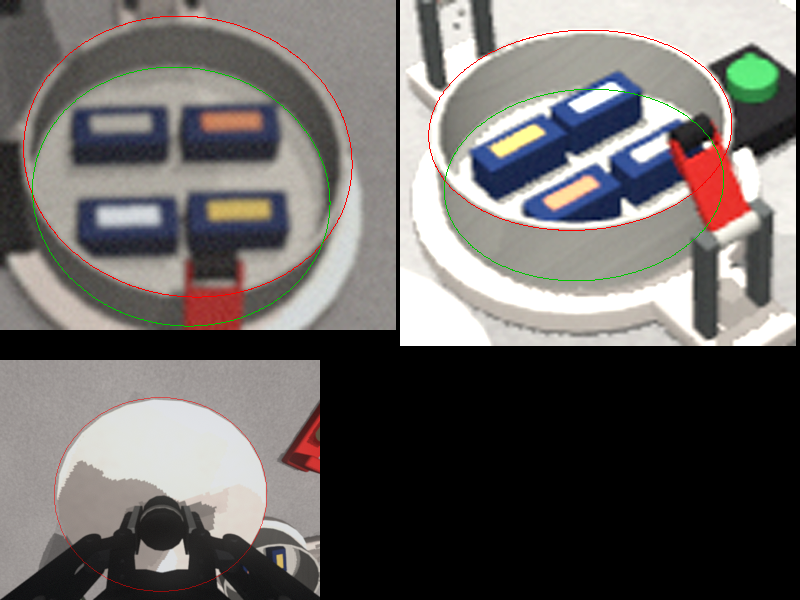

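The cover sits centred in the hand, its outline matching the disc. The pot outline at (0.5825, 0.0472) matches both views. Now I carry the cover over.

```bash
sed -i 's/POT=.*;/POT=np.array([.5827,.0470]);/' h.py; python3 - <<'E'
from h import *
go([*POT,.39],84)
E
```

```text
rot [ -0.03   0.04 -14.11] d [-0.2362  0.2246 -0.0007] dist 0.326
```

To row units: -0.125 m is -5, 0.12 m is 4.8.

```bash
echo '[[0, 0, 0, -1, 0.96, 0, 0.02], [0, 0, 0, -2, 1.92, 0, 0.02], [0, 0, 0, -3, 2.88, 0, 0.02], [0, 0, 0, -4, 3.84, 0, 0.02], [0, 0, 0, -5, 4.8, 0, 0.02]]' | python3 shift.py|tail -2
echo '[[0, 0, -0.75, -1, 0.96, 0, 0.02], [0, 0, -1.5, -2, 1.92, 0, 0.02], [0, 0, -2.25, -3, 2.88, 0, 0.02], [0, 0, -3, -4, 3.84, 0, 0.02], [0, 0, -3.525, -4.448, 4.184, 0, 0.02]]' | python3 shift.py|tail -2
echo '[[0, 0, 0, 0, 0, 0, 0.02], [0, 0, 0, 0, 0, 0, 0.02], [0, 0, 0, 0, 0, 0, 0.02]]' | python3 shift.py
python3 - <<'E'
from look import *
go([*POT,.39],84)
c,im=look('w11')
cv2.imwrite('pics/sd11.png',arm.grab_frame('side')[:,:,::-1])
p,R=pose();t=np.linspace(0,6.28,240);o=im.astype(np.uint8).copy()
zt=p[2]-.196+.015
q=proj(c,np.c_[.098*np.cos(t)+p[0],.098*np.sin(t)+p[1],0*t+zt]);cv2.polylines(o,[q.round().astype(np.int32)],True,(0,0,255),1)
for s in(-1,1):
    q=proj(c,[[*potw(s*.1115,y),.1406] for y in(-.015,.015)]);cv2.polylines(o,[q.round().astype(np.int32)],False,(255,255,0),2)
cv2.imwrite('pics/o11.png',o)
E
```

```text
width: 0.0335
grip_force: 80.2
width: 0.034
grip_force: 80.3
clock: 33.85
tool_pos: [0.5825, 0.0482, 0.3895]
ee_rot: [-180.0, -0.0, 84.0]
ft_force: [-0.2, -0.3, -3.0]
width: 0.0338
grip_force: 80.3
rot [-0.05 -0.03  0.03] d [-0.0012  0.0003 -0.0005] dist 0.001
```

View pics/o11.png

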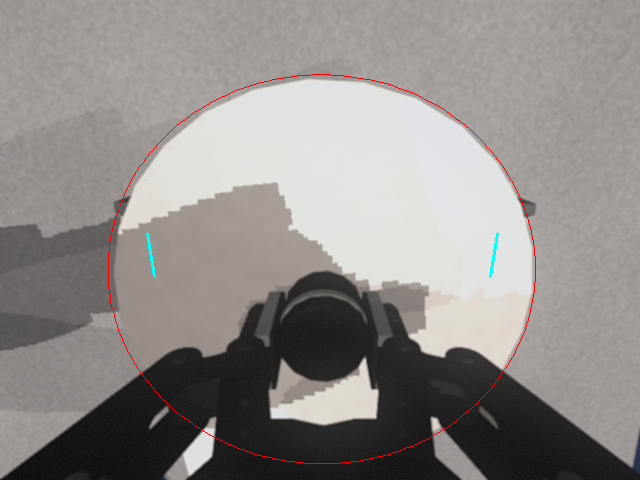

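The cover is centred under the gripper and level, between both clips (stubs at (122,206) and (528,206)). Lowering it.

```bash
echo '[[0, 0, 0, -0.04, 0, 1.2, 0.02], [0, 0, 0, -0.04, 0, 2.4, 0.02], [0, 0, 0, -0.04, 0, 3.4, 0.02], [0, 0, 0, -0.04, 0, 4, 0.02], [0, 0, 0, -0.04, 0, 4.4, 0.02]]' | python3 shift.py|sed -n 2,4p
echo '[[0, 0, 0, 0, 0, 0.08, 0.02], [0, 0, 0, 0, 0, 0.16, 0.02], [0, 0, 0, 0, 0, 0.24, 0.02], [0, 0, 0, 0, 0, 0.32, 0.02]]' | python3 shift.py|sed -n 2,4p
echo '[[0, 0, 0, 0, 0, 0.08, 0.02], [0, 0, 0, 0, 0, 0.16, 0.02], [0, 0, 0, 0, 0, 0.16, 0.02]]' | python3 shift.py
```

```text
tool_pos: [0.5825, 0.0467, 0.2788]
ee_rot: [-179.9, 0.0, 84.0]
ft_force: [0.6, -0.3, -1.3]
tool_pos: [0.5828, 0.0461, 0.2723]
ee_rot: [180.0, -0.0, 84.0]
ft_force: [-0.5, -1.2, -1.7]
clock: 35.15
tool_pos: [0.5827, 0.0461, 0.2677]
ee_rot: [-180.0, -0.0, 84.0]
ft_force: [0.2, -0.4, -2.7]
width: 0.0337
grip_force: 80.4
```

```bash
echo '[[0, 0, 0, 0, 0, 0.08, 0.02], [0, 0, 0, 0, 0, 0.12, 0.02], [0, 0, 0, 0, 0, 0.12, 0.02]]' | python3 shift.py|sed -n 2,4p
echo '[[0, 0, 0, 0, 0, 0.04, 0.02], [0, 0, 0, 0, 0, 0.08, 0.02], [0, 0, 0, 0, 0, 0.08, 0.02]]' | python3 shift.py|sed -n 2,4p
```

```text
tool_pos: [0.5827, 0.0461, 0.2648]
ee_rot: [-180.0, -0.0, 84.0]
ft_force: [0.7, 0.5, -2.4]
tool_pos: [0.5827, 0.0461, 0.2631]
ee_rot: [180.0, -0.0, 84.0]
ft_force: [-2.0, -0.5, 2.1]
```

To row units: 0.001 m is 0.04.

```bash
echo '[[0, 0, 0, 0, 0, 0.04, 0.02], [0, 0, 0, 0, 0, 0.04, 0.02]]' | python3 shift.py|sed -n 2,4p
echo '[[0, 0, 0, 0, 0, 0, 0.085], [0, 0, 0, 0, 0, 0, 0.085], [0, 0, 0, 0, 0, 0, 0.085], [0, 0, 0, 0, 0, 0, 0.085], [0, 0, 0, 0, 0, 0, 0.085]]' | python3 shift.py|sed -n 2,5p
echo '[[0, 0, 0, 0, 0, -1.2, 0.085], [0, 0, 0, 0, 0, -2.8, 0.085], [0, 0, 0, 0, 0, -4.4, 0.085], [0, 0, 0, 0, 0, -5.2, 0.085], [0, 0, 0, 0, 0, -5.2, 0.085]]' | python3 shift.py|sed -n 2,4p
python3 - <<'E'
from look import *
a=arm.grab_frame('side')[:,:,::-1];b=arm.grab_frame('scene')[:,:,::-1];c,im=look('w12');cv2.imwrite('pics/sd12.png',a);cv2.imwrite('pics/sc12.png',b)
M=np.zeros((600,800,3),np.uint8);M[:400,:400]=cv2.resize(a[185:335,215:365],(400,400),interpolation=cv2.INTER_CUBIC)
M[:460,400:]=np.clip(cv2.resize(b[190:380,255:420],(400,460),interpolation=cv2.INTER_CUBIC)*1.6,0,255);M[400:580,:240]=cv2.resize(im.astype(np.uint8),(240,180));cv2.imwrite('pics/m12.png',M)
t=np.linspace(0,6.28,200)
E
```

```text
tool_pos: [0.5827, 0.0461, 0.263]
ee_rot: [180.0, -0.0, 84.0]
ft_force: [-7.9, -1.1, 21.7]
tool_pos: [0.5827, 0.0461, 0.2618]
ee_rot: [-180.0, -0.0, 84.0]
ft_force: [0.8, -0.6, 0.6]
width: 0.0848
tool_pos: [0.5829, 0.0461, 0.3946]
ee_rot: [179.8, -0.1, 84.0]
ft_force: [-0.4, 0.4, -0.5]
```

View pics/m12.png

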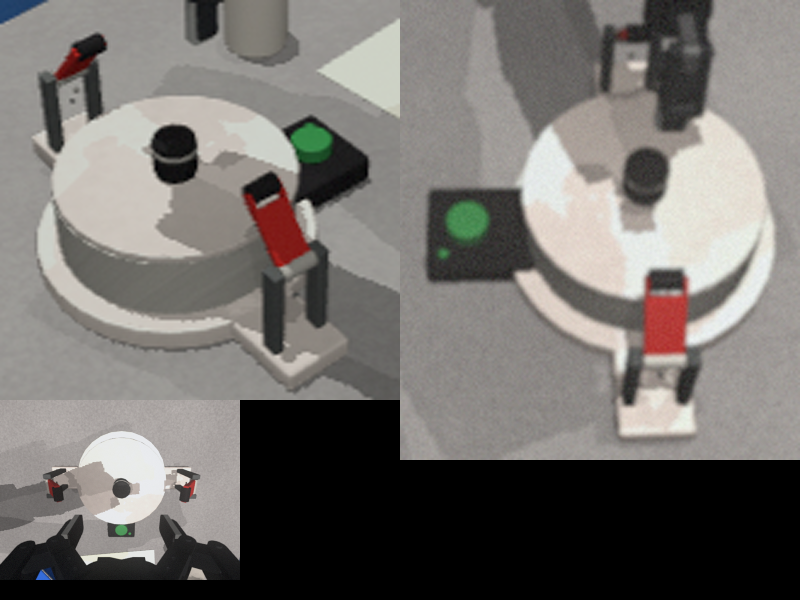

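The cover sits level on the pot, flush with the rim all round; the knob is at crop (175,152) and both clips are still open. Next, closed fingers go over the near clip's roller.

```bash
python3 - <<'E'
from h import *
go([*potw(-.1145,0),.343],84.15)
for ph in (.9,.75,.6,.45,.3,.15,0,-.03): print(ph,'dr',round((.0620*(np.cos(ph)-np.cos(.9))),4),'dz from .343',round(.343-(.173+.092+.062*np.sin(ph)+.008),4))
E
```

```text
rot [-0.07  0.01 -0.16] d [ 0.0007 -0.1144  0.0482] dist 0.124
0.9 dr 0.0 dz from .343 0.0214
0.75 dr 0.0068 dz from .343 0.0277
0.6 dr 0.0126 dz from .343 0.035
0.45 dr 0.0173 dz from .343 0.043
0.3 dr 0.0207 dz from .343 0.0517
0.15 dr 0.0228 dz from .343 0.0607
0 dr 0.0235 dz from .343 0.07
-0.03 dr 0.0234 dz from .343 0.0719
```

To row units: -0.1144 m is -4.576, -0.1 m is -4.

```bash
echo '[[0, 0, 0, 0, -1.2, 0, 0], [0, 0, 0, 0, -2.8, 0, 0], [0, 0, 0, 0, -4, 0, 0], [0, 0, 0, 0.028, -4.576, 0.8, 0], [0, 0, 0, 0.028, -4.576, 1.92, 0]]' | python3 shift.py 40|sed -n 2,5p
echo '[[0, 0, 0, 0, 0, 0, 0], [0, 0, 0, 0, 0, 0, 0], [0, 0, 0, 0, 0, 0, 0]]' | python3 shift.py|sed -n 2,5p
echo '[[0, 0, 0, 0, 0, 0.56, 0], [0, 0, 0, 0, 0, 0.72, 0], [0, 0, 0, 0, 0, 0.856, 0], [0, 0, 0, 0, 0.14, 0.98, 0], [0, 0, 0, 0, 0.272, 1.108, 0]]' | python3 shift.py|sed -n 2,4p
```

```text
tool_pos: [0.4676, 0.059, 0.3438]
ee_rot: [180.0, -0.0, 84.0]
ft_force: [2.0, 0.0, -0.9]
width: 0.0119
tool_pos: [0.4693, 0.0587, 0.3446]
ee_rot: [180.0, -0.0, 84.0]
ft_force: [0.2, -0.3, 0.3]
width: 0.0003
tool_pos: [0.4762, 0.058, 0.3165]
ee_rot: [180.0, -0.0, 84.0]
ft_force: [-0.1, 0.6, 3.8]
```

To row units: 0.0153 m is 0.612, 0.0105 m is 0.42.

```bash
echo '[[0, 0, 0, 0, 0.12, 0.148, 0], [0, 0, 0, 0, 0.232, 0.292, 0], [0, 0, 0, 0, 0.32, 0.44, 0], [0, 0, 0, 0, 0.42, 0.612, 0]]' | python3 shift.py|sed -n 2,4p
echo '[[0, 0, 0, 0, 0.08, 0.18, 0], [0, 0, 0, 0, 0.136, 0.36, 0], [0, 0, 0, 0, 0.184, 0.54, 0], [0, 0, 0, 0, 0.22, 0.72, 0]]' | python3 shift.py|sed -n 2,4p
echo '[[0, 0, 0, 0, 0.02, 0.2, 0], [0, 0, 0, 0, 0.032, 0.38, 0], [0, 0, 0, 0, 0.032, 0.42, 0], [0, 0, 0, 0, 0.032, 0.42, 0]]' | python3 shift.py|sed -n 2,4p
```

```text
tool_pos: [0.4866, 0.0569, 0.3009]
ee_rot: [180.0, -0.0, 84.0]
ft_force: [0.1, 0.0, 6.0]
tool_pos: [0.4918, 0.0563, 0.2825]
ee_rot: [-180.0, -0.0, 84.0]
ft_force: [-0.8, -0.4, 0.8]
tool_pos: [0.4928, 0.0563, 0.273]
ee_rot: [179.9, -0.0, 84.0]
ft_force: [-0.0, -1.0, 20.5]
```

To row units: -0.09 m is -3.6, -0.06 m is -2.4.

```bash
echo '[[0, 0, 0, 0, -0.04, -1.2, 0], [0, 0, 0, 0, -0.04, -2.4, 0], [0, 0, 0, 0, -0.04, -3.6, 0], [0, 0, 0, 0, -0.04, -3.6, 0]]' | python3 shift.py|sed -n 2,4p
python3 - <<'E'
from h import *
go([*potw(.1145,0),.343],84.15)
E
```

```text
tool_pos: [0.4918, 0.0564, 0.3652]
ee_rot: [179.8, -0.1, 84.0]
ft_force: [-0.5, -0.6, -0.2]
rot [ 0.25 -0.08 -0.18] d [0.0005 0.2058 0.0231] dist 0.207
```

To row units: 0.206 m is 8.24, 0.175 m is 7.

```bash
echo '[[0, 0, 0, 0, 1.8, 0, 0], [0, 0, 0, 0, 3.6, 0, 0], [0, 0, 0, 0, 5.4, 0, 0], [0, 0, 0, 0, 7, 0.2, 0], [0, 0, 0, 0.02, 8.24, 0.48, 0]]' | python3 shift.py|sed -n 2,3p
echo '[[0, 0, 0, 0, 0, 0.44, 0], [0, 0, 0, 0, 0, 0.44, 0], [0, 0, 0, 0, 0, 0.44, 0]]' | python3 shift.py|sed -n 2,5p
python3 - <<'E'
from h import *
go([*potw(.1145,0),.343],84.15)
E
```

```text
tool_pos: [0.698, 0.0348, 0.3493]
ee_rot: [-180.0, 0.0, 84.0]
tool_pos: [0.6959, 0.0355, 0.3392]
ee_rot: [-179.9, 0.0, 84.0]
ft_force: [-0.2, 0.0, 0.8]
width: -0.0001
rot [-0.07  0.01 -0.14] d [-0.0001  0.0008 -0.0038] dist 0.004
```

```bash
echo '[[0, 0, 0, 0, 0.04, 0.4, 0], [0, 0, 0, 0, 0.04, 0.56, 0], [0, 0, 0, 0, 0.04, 0.704, 0], [0, 0, 0, 0, -0.12, 0.828, 0], [0, 0, 0, 0, -0.232, 0.956, 0]]' | python3 shift.py|sed -n 2,4p
echo '[[0, 0, 0, 0, -0.12, 0.148, 0], [0, 0, 0, 0, -0.232, 0.292, 0], [0, 0, 0, 0, -0.32, 0.44, 0], [0, 0, 0, 0, -0.42, 0.612, 0]]' | python3 shift.py|sed -n 2,4p
echo '[[0, 0, 0, 0, -0.08, 0.18, 0], [0, 0, 0, 0, -0.136, 0.36, 0], [0, 0, 0, 0, -0.184, 0.54, 0], [0, 0, 0, 0, -0.22, 0.72, 0]]' | python3 shift.py|sed -n 2,4p
echo '[[0, 0, 0, 0, -0.02, 0.16, 0], [0, 0, 0, 0, -0.032, 0.3, 0], [0, 0, 0, 0, -0.032, 0.38, 0], [0, 0, 0, 0, -0.032, 0.38, 0]]' | python3 shift.py|sed -n 2,4p
```

```text
tool_pos: [0.6903, 0.036, 0.3157]
ee_rot: [180.0, -0.0, 84.0]
ft_force: [1.5, 0.4, 5.9]
tool_pos: [0.68, 0.0371, 0.3006]
ee_rot: [179.9, -0.0, 84.0]
ft_force: [0.6, -0.2, 5.9]
tool_pos: [0.6746, 0.0376, 0.2818]
ee_rot: [-180.0, -0.0, 84.0]
ft_force: [0.1, -0.2, -0.6]
tool_pos: [0.6743, 0.0376, 0.2734]
ee_rot: [179.9, -0.0, 84.0]
ft_force: [0.4, -0.2, 8.5]
```

To row units: -0.1 m is -4, -0.09 m is -3.6.

```bash
echo '[[0, 0, 0, 0, 0.04, -1.2, 0], [0, 0, 0, 0, 0.04, -2.4, 0], [0, 0, 0, 0, 0.04, -3.6, 0], [0, 0, 0, 0, 0.04, -4, 0], [0, 0, 0, 0, 0.04, -4, 0]]' | python3 shift.py|sed -n 2,4p
python3 - <<'E'
from look import *
b=potw(0,-.145);s=arm.get_calibration('scene');d=arm.get_calibration('side');A=arm.grab_frame('scene')[:,:,::-1];B=arm.grab_frame('side')[:,:,::-1]
cv2.imwrite('pics/sc13.png',A);cv2.imwrite('pics/sd13.png',B)
M=np.zeros((460,800,3),np.uint8);M[:,:400]=np.clip(cv2.resize(A[190:380,255:420],(400,460),interpolation=cv2.INTER_CUBIC)*1.6,0,255);M[:400,400:]=cv2.resize(B[185:335,215:365],(400,400),interpolation=cv2.INTER_CUBIC);cv2.imwrite('pics/m13.png',M)
def green(i):
    i=i.astype(int);g=(i[:,:,1]>1.4*i[:,:,2])&(i[:,:,1]>1.4*i[:,:,0])&(i[:,:,1]>60);return max(blobs(g,20,5000),key=lambda k:k[2])
a,e=green(A),green(B);print(b,a[1:],e[1:],tri([(s,a[1]),(d,e[1])]),proj(s,[*b,.04]),proj(d,[*b,.04]))
go([*b,.233],84.15)
E
```

```text
tool_pos: [0.675, 0.0376, 0.3737]
ee_rot: [179.9, -0.0, 84.0]
ft_force: [-0.2, -0.3, -0.0]
[ 0.56792095 -0.09724486] (array([282.28378378, 280.63513514]), np.int32(222)) (array([331.40331492, 238.17679558]), np.int32(181)) (array([ 0.56583112, -0.09811952,  0.0354223 ]), np.float64(0.013256132374645485)) [[282.68188472 280.3283724 ]] [[330.50800284 236.42537451]]
rot [-0.08  0.02 -0.16] d [-0.1452 -0.092   0.1387] dist 0.221
```

View pics/m13.png

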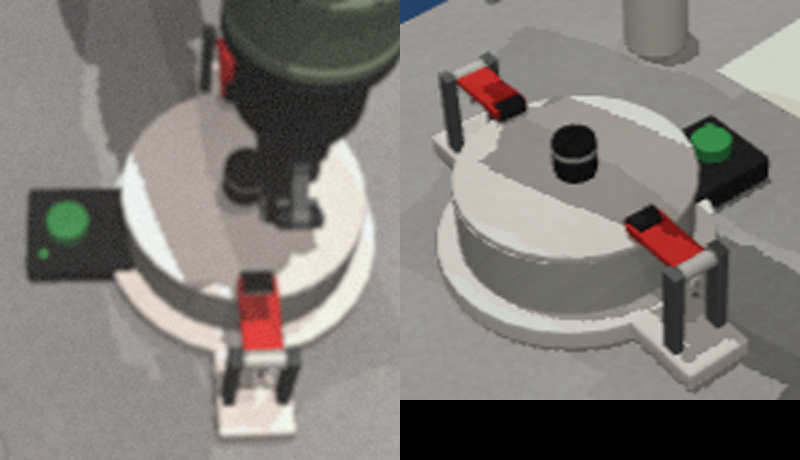

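Both clips are down and level over the cover (rollers at (509,105) and (648,218) in the crop). Now the button at (0.5675, -0.097).

```bash
echo '[[0, 0, 0, -1.44, -0.92, 0, 0], [0, 0, 0, -2.92, -1.84, 0, 0], [0, 0, 0, -4.36, -2.76, 0, 0], [0, 0, 0, -5.808, -3.68, 0.8, 0], [0, 0, 0, -5.808, -3.68, 2.4, 0]]' | python3 shift.py|sed -n 2,3p
echo '[[0, 0, 0, 0, 0, 1.6, 0], [0, 0, 0, 0, 0, 3, 0], [0, 0, 0, 0, 0, 3.16, 0], [0, 0, 0, 0, 0, 3.16, 0], [0, 0, 0, 0, 0, 3.16, 0]]' | python3 shift.py|sed -n 2,4p
echo '[[0, 0, 0, 0, 0, 0.32, 0], [0, 0, 0, 0, 0, 0.56, 0], [0, 0, 0, 0, 0, 0.72, 0], [0, 0, 0, 0, 0, 0.84, 0], [0, 0, 0, 0, 0, 0.84, 0]]' | python3 shift.py|sed -n 2,4p
echo '[[0, 0, 0, 0, 0, 0.06, 0], [0, 0, 0, 0, 0, 0.12, 0], [0, 0, 0, 0, 0, 0.18, 0]]' | python3 shift.py|sed -n 2,4p
```

```text
tool_pos: [0.5659, -0.1021, 0.3133]
ee_rot: [179.9, 0.2, 83.7]
tool_pos: [0.5685, -0.0972, 0.235]
ee_rot: [179.9, -0.0, 84.0]
ft_force: [-0.1, 0.1, 0.3]
tool_pos: [0.5682, -0.0972, 0.2126]
ee_rot: [-180.0, -0.0, 84.0]
ft_force: [-1.9, 0.8, 5.4]
tool_pos: [0.5681, -0.0972, 0.2086]
ee_rot: [-180.0, 0.0, 84.0]
ft_force: [-2.5, -0.0, 8.4]
```

```bash
echo '[[0, 0, 0, 0, 0, 0.04, 0], [0, 0, 0, 0, 0, 0.08, 0], [0, 0, 0, 0, 0, 0.12, 0], [0, 0, 0, 0, 0, 0.14, 0]]' | python3 shift.py|sed -n 2,4p
echo '[[0, 0, 0, 0, 0, 0.04, 0], [0, 0, 0, 0, 0, 0.08, 0], [0, 0, 0, 0, 0, 0.08, 0]]' | python3 shift.py|sed -n 2,4p
```

```text
tool_pos: [0.5682, -0.0972, 0.2053]
ee_rot: [180.0, 0.0, 84.0]
ft_force: [-6.7, 1.1, 20.6]
tool_pos: [0.5682, -0.0971, 0.2048]
ee_rot: [179.9, 0.0, 84.0]
ft_force: [-12.3, 2.7, 46.7]
```

Bottomed out at full travel (force 5 → 8 → 21 → 47 N at the stop). Releasing and checking.

To row units: -0.17 m is -6.8, -0.15 m is -6.

```bash
echo '[[0, 0, 0, 0, 0, -0.8, 0], [0, 0, 0, 0, 0, -2.4, 0], [0, 0, 0, 0, 0, -4.4, 0], [0, 0, 0, -1.2, 0, -6, 0], [0, 0, 0, -2.8, 0, -6.8, 0]]' | python3 shift.py|sed -n 1,4p
echo '[[0, 0, 0, -2, 0, 0, 0], [0, 0, 0, -4, 0, 0, 0], [0, 0, 0, -4, 0, 0, 0], [0, 0, 0, -4, 0, 0, 0]]' | python3 shift.py|sed -n 1,4p
python3 - <<'E'
from look import *
A=arm.grab_frame('scene')[:,:,::-1];B=arm.grab_frame('side')[:,:,::-1]
M=np.zeros((600,800,3),np.uint8);M[:300,:400]=np.clip(cv2.resize(A,(400,300))*1.5,0,255);M[:400,400:]=cv2.resize(B[185:335,215:365],(400,400),interpolation=cv2.INTER_CUBIC)
M[300:600,:400]=np.clip(cv2.resize(A[190:340,255:455],(400,300),interpolation=cv2.INTER_CUBIC)*1.6,0,255);cv2.imwrite('pics/m14.png',M)
E
```

```text
clock: 46.1
tool_pos: [0.5612, -0.1662, 0.3764]
ee_rot: [179.8, -0.0, 84.2]
ft_force: [0.3, -1.1, -0.6]
clock: 46.5
tool_pos: [0.5501, -0.2671, 0.3724]
ee_rot: [-180.0, -0.0, 83.9]
ft_force: [0.8, 1.1, -0.4]
```

View pics/m14.png

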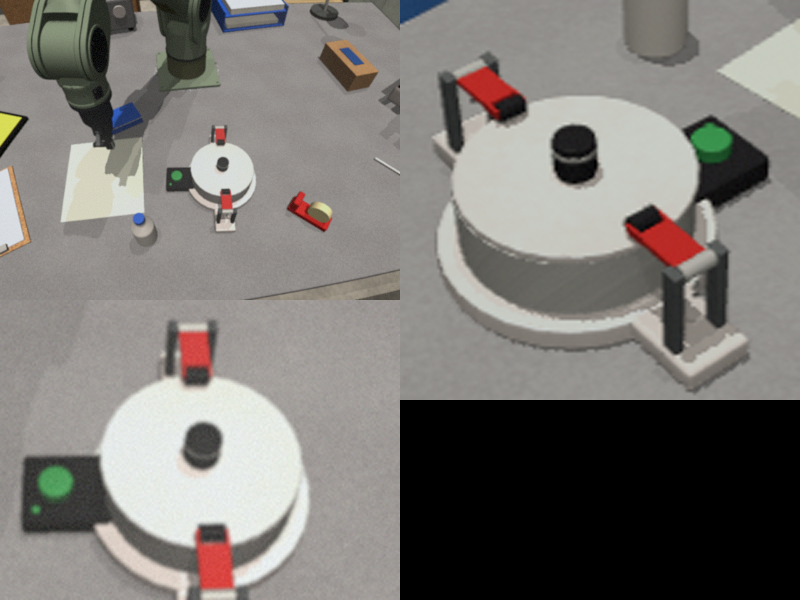

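The cover is seated level, both clips are down, the button is back up at crop (712,140), and the paper is clear of blocks. The tape, bottle and slide box have not moved. I'm handing in.

```bash
python3 -c "
from cell import arm
print(arm.hand_in())"
```

```text
the job is handed in; nothing more can be done
None
```

I put all four blocks flat in the pot, seated the cover level, snapped both clips down, pressed the start button fully and let it come back up, and handed the job in at about 47 s on the robot's clock; the hand-in returned no verdict.

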